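Pack the bottles and the carton into the divider tray

TASK

Pack the two large screw-cap bottles and the larger carton, all upright and standing on the floor of the grey tray, into the bay behind its sliding divider: draw the divider back to make room (a stop catch may be holding it; if so, slide the catch's fin away from the tray), then close the divider up until the three are packed snugly with no play to speak of. Set the bottles down gently without letting them drop, and do not knock anything over or shift the other things on the bench.

Things in the scene. Friction and masses are not known exactly. Their poses are not given: they have to be found in the camera images.
- tray: Grey open tray fixed to the bench. Origin: underside centre. Inside 134 mm wide (x, -67 to 67) and 210 mm long (y, -105 to 105); walls 4 mm thick, 36 mm high; floor 4 mm thick. The packing bay lies between its +y end wall and the divider. Outside its -x wall run a guide rail (to x -94 mm, 34 mm high) and then the catch housing (x -94 to -156, y -47 to -1 mm, 40 mm high). Yaw varies.
- bay_end (a point): Middle of the bay's end wall (tray x 0, y +105 mm), at the inner floor (4 mm above the bench); axes as the tray's.
- divider (a joint): Slide of the divider in m: bay length = 92 mm + value; grows as the divider is drawn back (to the tray's -y), up to 0.090. Starts at 0 to 0.012. Friction about 2 N; stays where left. If the catch holds, it stops hard at about 0.020. The three things need a bay of 131 mm.
- divider_tab (a point): Centre of the black grip tab on the divider, 80 mm above the bench, mid-way across the tray; axes as the tray's. Tab 50 mm (x) by 12 mm (y), from 48 to 92 mm above the bench. The divider plate below is 130 mm wide, 8 mm thick (y), up to 56 mm; its bay face is 4 mm to +y of the tab's centre. An arm of it reaches over the -x wall to the rail, up to 47 mm.
- catch_fin (a point): Centre of the black fin of the stop catch, 60 mm above the bench; axes as the tray's. Fin 24 mm (x) by 12 mm (y), 42 to 72 mm above the bench. Slides along the tray's x (1.5 N friction, stays where left): tray x -108 mm fully in, -130 mm fully out, where the divider is free. Starts 0 to 12 mm out; whether its hidden bolt holds the divider shows only when the divider is moved.
- bottle_large_mid (a point): Centre, half-way up, of the white bottle: 66 mm diameter, 135 mm tall, 0.3 kg (varies); round screw cap of 40 mm diameter on its top 19 mm. z is its upright axis. It stands on the bench.
- bottle_small_mid (a point): Centre, half-way up, of the brown bottle: 62 mm diameter, 128 mm tall, 0.28 kg (varies); round screw cap of 38 mm diameter on its top 18 mm. z is its upright axis. It stands on the bench.
- carton_mid (a point): Centre, half-way up, of the closed carton to be packed: 65 mm (its x) by 110 mm (its y) by 55 mm high (its z, up), 0.12 kg. It lies on the bench as it is to lie in the tray.
- mouse: Bystander: black computer mouse, 110x58x38 mm; origin underside centre.
- vial_bottle: Bystander: very small brown bottle, 28 mm diameter, 62 mm tall, not to be packed; origin underside centre.
- calculator: Bystander: pocket calculator lying flat, 130x75x14 mm; origin underside centre.
- stapler: Bystander: stapler, 34x130x51 mm; origin underside centre.
- wash_bottle: Bystander: wash bottle with a bent spout, 196 mm tall, body 68 mm diameter; origin on the underside.
- small_carton: Bystander: the smaller carton, 45x70x35 mm, not to be packed; origin underside centre.
- timer: Bystander: small digital timer, 33x66x55 mm; origin underside centre.
Not all that is in view belongs to the job. Leave any green look-alike of the part that bears bottle_small_mid alone.

How it is judged:
By the outcome, as a careful person would: the job done as asked, in the order asked, and still so for the second after the job is handed in, with the robot touching nothing.
It also fails if it takes over 72 s, if anything falls off the work surface, if the arm or the gripper's body presses on something with over 40 N, if the wrist force passes 120 N, or if a joint passes its speed limit or range.

ROBOT

A 7-joint arm with a two-finger parallel gripper is mounted at the origin on a cart in front of the work surface, level with it; the furniture and walls round the work are solid. World frame = base frame: x ahead of the robot, y to its left, z up, the work surface at z = 0. Lengths are in m, angles in rad, forces in N, time in s.
With the tool pointing down it reaches from about 0.4 to 0.85 m from the base axis. Payload 10.4 kg.
Tool frame: the origin (TCP) lies at the very end of the fingers, on their centre line; the grasp point (between the pads) lies r.grasp_offset behind it (r.grasp_offset is the distance from the TCP to the grasp point, in m); z points along the fingers, y is the direction in which the jaws open and shut (so a half turn about z gives the same grasp; the last joint's range is limited). The gripper opens to 87 mm and grips with 3 to 60 N. Pads are 19 mm wide; open, the fingers measure 117 mm over their backs; the gripper's body (75 mm by 190 mm) begins 51 mm behind the grasp point.
Start: joints at [1.126, 0.332, -0.065, 1.46, 0.022, 1.35, -0.088], TCP at [0.256, -0.57, 0.223] pointing down, gripper open.
Joint ranges: [-2.6, 2.6], [-0.5, 2.12], [-1.47, 1.34], [0.16, 2.42], [-1.27, 4.41], [0.06, 2.06], [-2.6, 2.6]. Speed limits (rad/s): [2.22, 2.22, 2.79, 2.79, 3.14, 3.14, 3.14].

INTERFACE

Orientations are given as a unit quaternion [x, y, z, w].
In Python, from bench import read_state, cams, job, r gives the robot as it stands. The module is installed in compiled form; this text tells all that it offers.
- The arm moves only by the tool arm_command, never from a script. Its argument "increments" is a list of rows, each an object of numbers: "gripper": the opening in per cent of the stroke, from 0 (shut) to 100 (fully open); "dx", "dy", "dz": the shift along the tool's x, y, z in m; "spin": the turn about the tool's z in degrees. In form: [{"gripper": .., "dx": .., "dy": .., "dz": .., "spin": ..}, ...]. A call has exactly 8 rows; each row shifts and turns the commanded pose from where the row before left it, along the tool's axes as they then stand; what a row does not reach is not made up. A row lasts 1/8 s, in which the tool goes at most 62.5 mm and 10.7 degrees, less where a joint would pass 70% of its speed; a pose out of reach is approached as far as the arm can. A call with a gripper value outside its range is refused whole. The fingers move at their own pace and stop on an object; "grip_force" is the grip in N (left out, the last holds). Time passes only in rows, so rows that do not move let the fingers close, or fill a call up. It gives the time, the measured TCP pose, the force and the opening at its end, in the units of the state.
- read_state(): the state, without advancing time (a new reading comes with each control period).
- cams.camera(name): name is "scene" or "top" or "wrist"; returns the picture (480x640x3 uint8, red, green, blue); there is no depth.
- cams.camera_info(name): a dict with "K" (3x3 intrinsics, pixels), "rvec" (rotation vector, rad) and "tvec" (3), from world to camera coordinates, as OpenCV has them. Camera axes: x right, y down, z forward; pixel columns grow to the right and rows downward; lengths in m; the calibration is good to about 2 mm. A picture is of the moment at which its call begins: read the wrist's pose just before it. camera_info takes no time and is no camera call; for the wrist camera it gives the pose at the moment of the call.
- job.close_job(): hands the job in, once; it reports no verdict.
The state is a dict: "time": time; "joint_positions": joint angles; "joint_vel": joint speeds; "joint_torque": joint torques, N m; "ee_pos": TCP position; "eef_rot": TCP orientation; "ft_force": force on the tool from outside, world axes, zero at the start; "torque": the same for the moment, N m; "width": finger opening in m.
Only numpy, scipy, OpenCV 4.12 (cv2) and the standard library are available. Lean on these libraries where they do the work, as an engineer would, in place of code of your own. Each camera call takes 0.05 s, during which the arm holds its last target.

## Working session

There is one attempt and no reset: what is moved stays moved. The work goes in short steps, Python scripts to look and compute and a tool call to move; the robot and the scene stay as the last step left them, time stands still between calls to the robot, and variables do not carry over. Pictures are saved under pics/ and viewed, and the job is handed in when it is done.

Besides the shell and the picture viewer there is one more tool, called after "Request:" as name(argument=value, ...), one argument or row to a line, values as JSON. arm_command: Moves the arm, as the interface text tells. Its arguments: {"type":"object","properties":{"increments":{"type":"array","items":{"type":"object","properties":{"gripper":{"type":"number"},"dx":{"type":"number"},"dy":{"type":"number"},"dz":{"type":"number"},"spin":{"type":"number"}}}},"grip_force":{"type":"number"}},"required":["increments"]}

```bash
mkdir -p pics
python3 - <<'E'
from bench import read_state,cams,r
import cv2,numpy as np
print(read_state()); print(r.grasp_offset)
for n in ["scene","top","wrist"]:
    im=cams.camera(n); cv2.imwrite(f"pics/a_{n}.png",im[:,:,::-1]); print(n,{k:np.round(v,4).tolist() for k,v in cams.camera_info(n).items()})
E
```

```text
{'time': 0.0, 'joint_positions': array([ 1.12639192,  0.33289403, -0.06469499,  1.46095916,  0.02160143,
        1.34991246, -0.08848889]), 'joint_vel': array([ 1.14322764e-04,  1.88232848e-03, -2.10574392e-03, -1.28787046e-03,
       -2.76253195e-04,  7.12268031e-05, -3.68949489e-04]), 'joint_torque': array([-4.02359456e-04, -6.23262191e+01,  2.40930822e-02, -3.89891982e+01,
       -6.13602321e-02,  3.98428214e-02,  1.77697561e-04]), 'ee_pos': array([ 0.25570559, -0.56985763,  0.22173158]), 'eef_rot': array([ 9.77839240e-01,  2.09355857e-01, -1.89858374e-04, -7.13909864e-04]), 'ft_force': array([-0.87780524,  0.32672275,  0.4336855 ]), 'torque': array([ 0.03224154, -0.0530869 , -0.01822493]), 'width': 0.08676312271640589}
0.0187
scene {'K': [[458.299, 0.0, 317.8796], [0.0, 458.299, 241.3221], [0.0, 0.0, 1.0]], 'rvec': [1.2801, -2.1688, 0.9987], 'tvec': [0.2518, 0.3728, 0.9569]}
top {'K': [[579.5731, 0.0, 323.4718], [0.0, 579.5731, 236.231], [0.0, 0.0, 1.0]], 'rvec': [2.1082, -2.1294, 0.2006], 'tvec': [0.021, 0.5463, 1.8574]}
wrist {'K': [[345.9694, 0.0, 319.5608], [0.0, 345.9694, 243.4865], [0.0, 0.0, 1.0]], 'rvec': [-2.4138, 1.5646, 0.2422], 'tvec': [-0.624, -0.0362, 0.393]}
```

View pics/a_top.png

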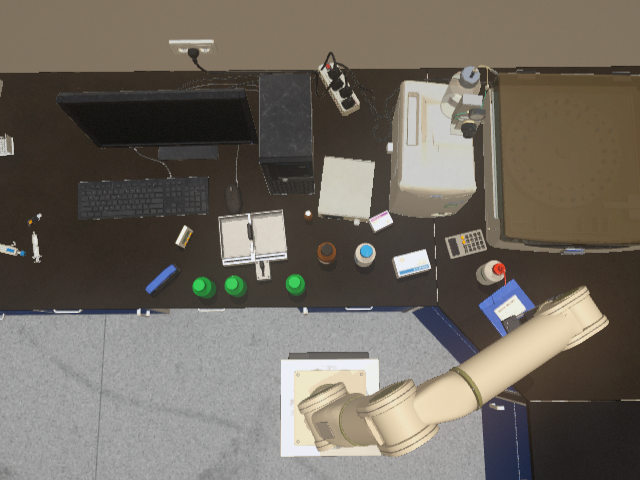

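View pics/a_scene.png

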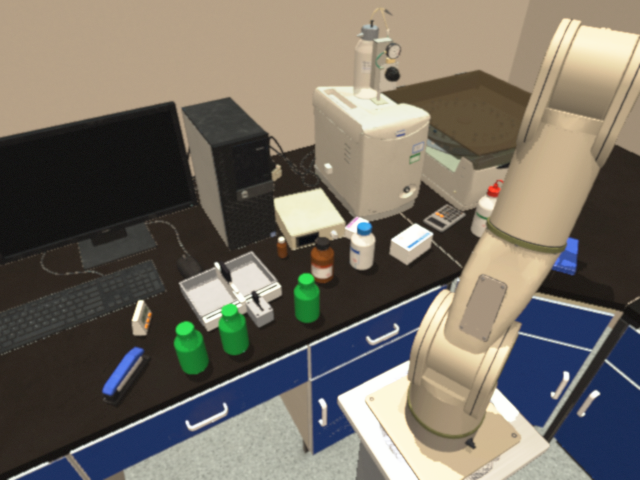

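View pics/a_wrist.png

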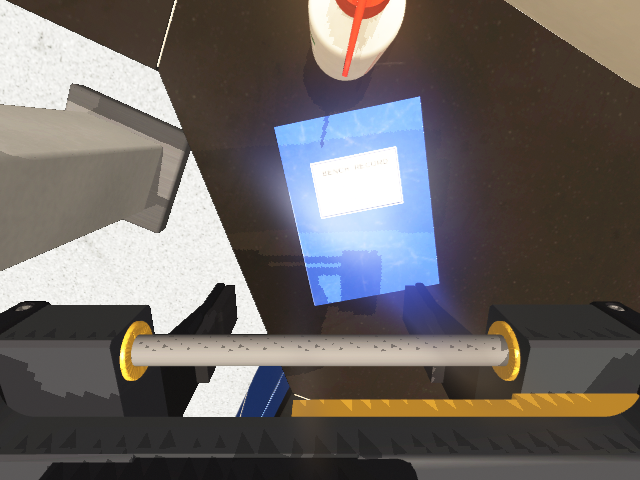

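The top view shows the tray at about (253,237), catch at (263,268), brown bottle (326,253), white bottle with a blue cap (365,254), large carton (411,263), small carton (380,221) and three green look-alikes (203/235/295, 286). Next I'll enlarge the tray area.

```bash
cat > h.py <<'E'
import cv2,numpy as np
from bench import cams,read_state,r
def ray(n,uv,info=None):
    i=info or cams.camera_info(n); K=np.array(i["K"]);R=cv2.Rodrigues(np.array(i["rvec"],float).reshape(3))[0];t=np.array(i["tvec"],float).reshape(3)
    c=-R.T@t; d=R.T@np.linalg.solve(K,np.array([uv[0],uv[1],1.])); return c,d
def onz(n,uv,z,info=None):
    c,d=ray(n,uv,info); return c+d*(z-c[2])/d[2]
def proj(n,p,info=None):
    i=info or cams.camera_info(n)
    return cv2.projectPoints(np.array(p,float).reshape(-1,1,3),np.array(i["rvec"],float),np.array(i["tvec"],float),np.array(i["K"],float),None)[0].reshape(-1,2)
E
python3 - <<'E'
import cv2
im=cv2.imread("pics/a_top.png"); c=im[200:300,210:310]; cv2.imwrite("pics/a_t1.png",cv2.resize(c,(600,600),interpolation=cv2.INTER_CUBIC))
c=im[200:300,290:440]; cv2.imwrite("pics/a_t2.png",cv2.resize(c,(800,533),interpolation=cv2.INTER_CUBIC))
im=cv2.imread("pics/a_scene.png"); c=im[200:400,160:440]; cv2.imwrite("pics/a_s1.png",cv2.resize(c,(800,571),interpolation=cv2.INTER_CUBIC))
E
```

```text
(no output)
```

View pics/a_t1.png

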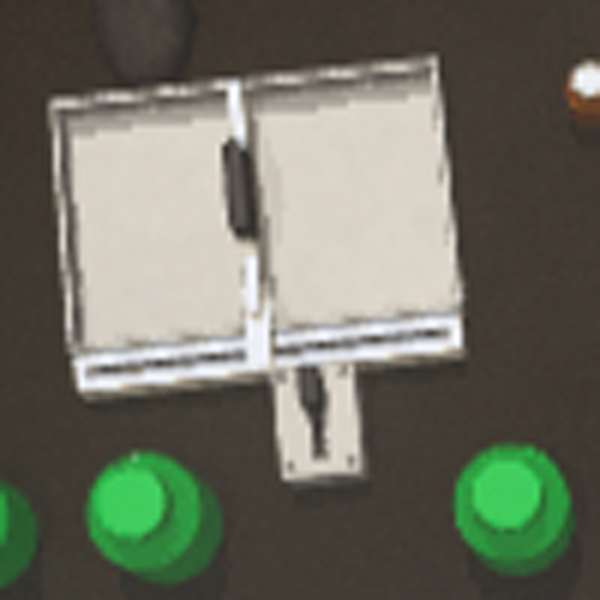

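View pics/a_t2.png

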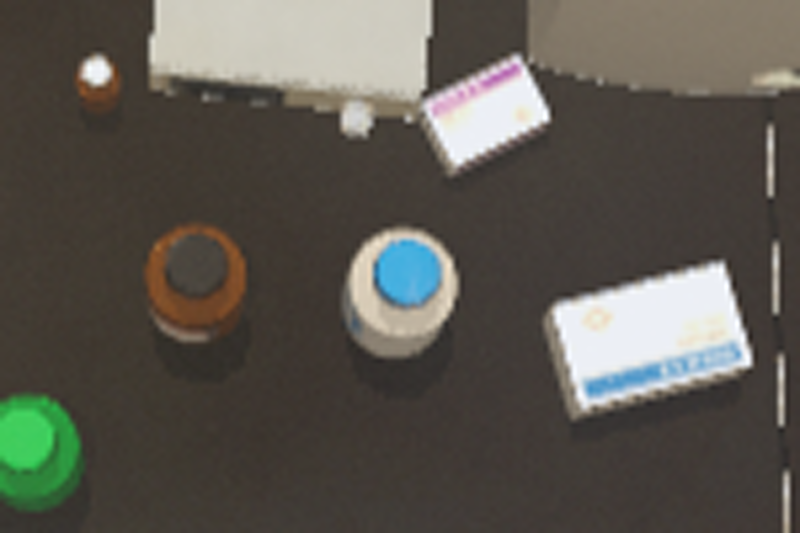

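View pics/a_s1.png

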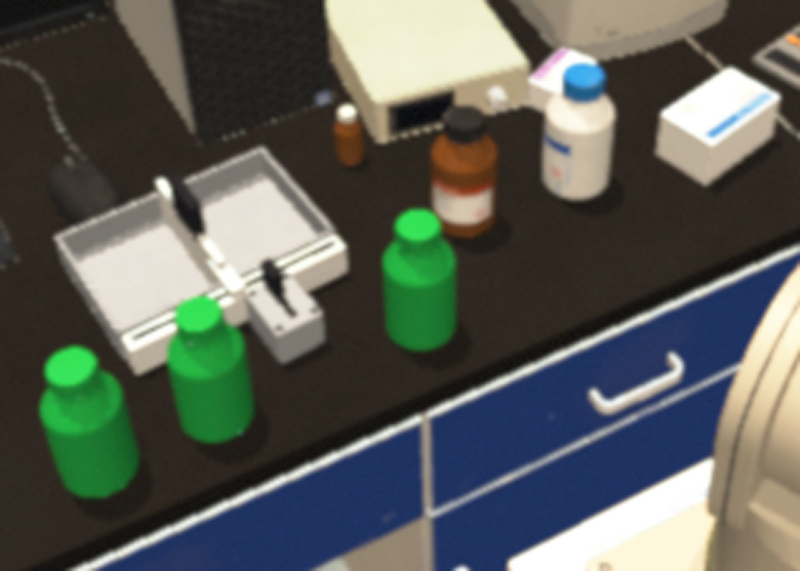

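Run:
```python
from h import *
im=cv2.imread("pics/a_top.png"); hsv=cv2.cvtColor(im,cv2.COLOR_BGR2HSV)
T=lambda u,v:(210+u/6-.4,200+v/6-.4)
P={}
for n,(u,v),z in [("c+x+y",(50,100),.036),("c+x-y",(437,57),.036),("c-x+y(rail)",(80,395),.034),("c-x-y rail",(463,352),.034),("tab",(238,190),.092),("fin",(312,385),.072),("hous",(365,475),.04),("housL",(283,482),.04)]:
    P[n]=onz("top",T(u,v),z); print(n,P[n].round(4))
e=P["c+x+y"]-P["c+x-y"]; print("yaw from +x wall",np.degrees(np.arctan2(-e[0],e[1])),np.linalg.norm(e))
e=P["c-x+y(rail)"]-P["c-x-y rail"]; print("yaw rail",np.degrees(np.arctan2(-e[0],e[1])),np.linalg.norm(e))
T2=lambda u,v:(290+u/5.333-.4,200+v/5.333-.4)
for n,(u,v),z in [("browncap",(196,266),.128),("whitecap",(407,272),.135),("vialcap",(96,72),.062)]: print(n,onz("top",T2(u,v),z).round(4))
for n,q in [("carton",[(552,308),(722,263),(750,363),(577,415)]),]:
    w=[onz("top",T2(*a),.055) for a in q]; print(n,np.mean(w,0).round(4),[a.round(4).tolist()[:2] for a in w])
for n,(u,v) in [("gL",(133,503)),("gR",(508,493))]: print(n,onz("top",T(u,v),.128).round(4))
print("gLL",onz("top",(203-3,284),.128))
```

```text
c+x+y [0.6216 0.3686 0.036 ]
c+x-y [0.644  0.1525 0.036 ]
c-x+y(rail) [0.4555 0.3482 0.034 ]
c-x-y rail [0.4772 0.1376 0.034 ]
tab [0.5577 0.2553 0.092 ]
fin [0.4542 0.2165 0.072 ]
hous [0.409  0.1905 0.04  ]
housL [0.4056 0.2352 0.04  ]
yaw from +x wall 5.915108688090357 0.21722528625834897
yaw rail 5.89695471982464 0.21169668609358927
browncap [0.4893 0.0067 0.128 ]
whitecap [ 0.4832 -0.1173  0.135 ]
vialcap [0.6232 0.0673 0.062 ]
carton [ 0.4548 -0.2707  0.055 ] [[0.4734, -0.2112], [0.5003, -0.3165], [0.4382, -0.3309], [0.4074, -0.2243]]
gL [0.385  0.3026 0.128 ]
gR [0.3882 0.1078 0.128 ]
gLL [0.38422046 0.40161356 0.128     ]
```

Request:
arm_command(
  increments=[
    {"gripper": 0,"dz": -0.055,"spin": 9.2},
    {"gripper": 0,"dz": -0.055,"spin": 9.1},
    {"gripper": 0,"dz": -0.04,"dx": 0.02,"dy": -0.03},
    {"gripper": 0,"dx": 0.034,"dy": -0.05},
    {"gripper": 0,"dx": 0.034,"dy": -0.05},
    {"gripper": 0,"dx": 0.034,"dy": -0.05},
    {"gripper": 0,"dx": 0.034,"dy": -0.05},
    {"gripper": 0,"dx": 0.034,"dy": -0.05},
  ],
)

```text
validation failed for argument at $.in...
```

Request:
arm_command(
  increments=[
    {"gripper": 0,"dx": 0,"dy": 0,"dz": -0.055,"spin": 9.2},
    {"gripper": 0,"dx": 0,"dy": 0,"dz": -0.055,"spin": 9.1},
    {"gripper": 0,"dx": 0.02,"dy": -0.03,"dz": -0.04,"spin": 0},
    {"gripper": 0,"dx": 0.034,"dy": -0.05,"dz": 0,"spin": 0},
    {"gripper": 0,"dx": 0.034,"dy": -0.05,"dz": 0,"spin": 0},
    {"gripper": 0,"dx": 0.034,"dy": -0.05,"dz": 0,"spin": 0},
    {"gripper": 0,"dx": 0.034,"dy": -0.05,"dz": 0,"spin": 0},
    {"gripper": 0,"dx": 0.034,"dy": -0.05,"dz": 0,"spin": 0},
  ],
)

```text
time: 1.15
ee_pos: [0.4168, -0.2703, 0.3725]
eef_rot: [0.999, 0.051, -0.0, 0.0]
ft_force: [1.3, -0.4, -1.2]
width: 0.0153
```

Run:
```python
from h import *
import pickle
i=cams.camera_info("wrist"); im=cams.camera("wrist")[:,:,::-1]; cv2.imwrite("pics/b_w.png",im); pickle.dump(i,open("b_w.pkl","wb"))
c,d=ray("wrist",(320,240),i); print(c,d)
```

```text
[ 0.49887736 -0.26180594  0.53543321] [-0.28922826 -0.03033479 -0.95683331]
```

View pics/b_w.png

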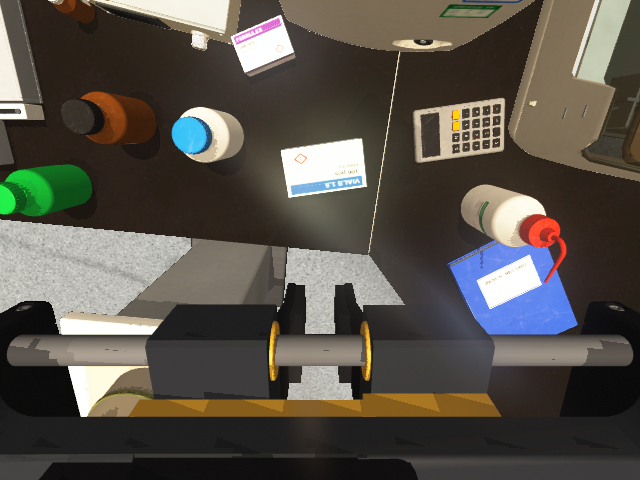

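The wrist view shows the carton top at (324,168), blue cap at (191,134) and dark cap at (82,117). I'll measure them here and compare with the top view.

Run:
```python
from h import *
import pickle
i=pickle.load(open("b_w.pkl","rb")); im=cv2.imread("pics/b_w.png"); hsv=cv2.cvtColor(im,cv2.COLOR_BGR2HSV)
m=(cv2.inRange(im,(120,120,120),(255,255,255))); mm=np.zeros_like(m); mm[125:205,270:380]=m[125:205,270:380]
blue=cv2.inRange(hsv,(95,120,80),(125,255,255)); mm2=mm.copy(); mm2[125:205,270:380]|=blue[125:205,270:380]
mm2=cv2.morphologyEx(mm2,cv2.MORPH_CLOSE,np.ones((9,9)))
cs=max(cv2.findContours(mm2,0,2)[0],key=cv2.contourArea); ap=cv2.approxPolyDP(cs,6,True)[:,0]; print(ap.tolist(),cv2.boxPoints(cv2.minAreaRect(cs)).round(1).tolist())
w=np.array([onz("wrist",p,.055,i) for p in cv2.approxPolyDP(cs,6,True)[:,0]]);print(w.round(4),w.mean(0))
# warp contour to plane
W=np.array([onz("wrist",p,.055,i)[:2]*1000 for p in cs[:,0]],np.float32); print(cv2.minAreaRect(W))
b=blue.copy(); b[:, :165]=0;b[:,225:]=0;b[105:165]=b[105:165];b[:105]=0;b[165:]=0
cb=max(cv2.findContours(b,0,2)[0],key=cv2.contourArea)
W=np.array([onz("wrist",p,.135,i)[:2]*1000 for p in cb[:,0]],np.float32); print("blue rect",cv2.boundingRect(cb),cv2.minEnclosingCircle(W))
cv2.imwrite("pics/b_c.png",cv2.resize(im[80:210,50:380],(792,312),interpolation=cv2.INTER_CUBIC))
```

```text
[[361, 139], [281, 150], [288, 197], [366, 186]] [[279.8999938964844, 148.60000610351562], [361.29998779296875, 137.0], [368.29998779296875, 186.0], [286.8999938964844, 197.60000610351562]]
[[ 0.4988 -0.3171  0.055 ]
 [ 0.4739 -0.2122  0.055 ]
 [ 0.4116 -0.2262  0.055 ]
 [ 0.4377 -0.3325  0.055 ]] [ 0.45551008 -0.2719929   0.055     ]
((456.3191833496094, -271.81988525390625), (66.03800964355469, 110.27532958984375), 13.931485176086426)
blue rect (171, 117, 41, 37) ((484.5306701660156, -120.57257080078125), 22.22368812561035)
```

View pics/b_c.png

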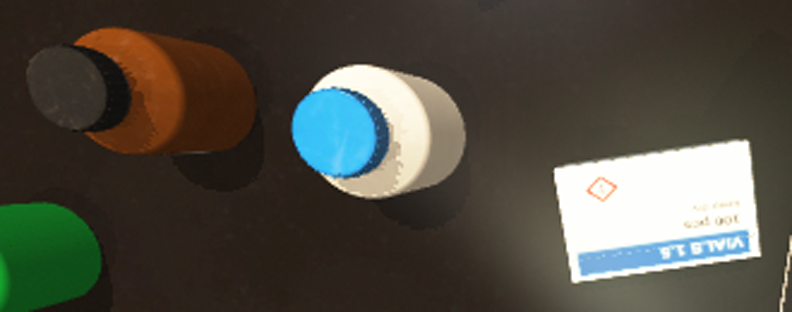

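Request:
arm_command(
  increments=[
    {"gripper": 0,"dx": 0.012,"dy": -0.06,"dz": 0,"spin": 0},
    {"gripper": 0,"dx": 0.012,"dy": -0.06,"dz": 0,"spin": 0},
    {"gripper": 0,"dx": 0.012,"dy": -0.06,"dz": 0,"spin": 0},
    {"gripper": 0,"dx": 0.012,"dy": -0.06,"dz": 0,"spin": 0},
    {"gripper": 0,"dx": 0.012,"dy": -0.06,"dz": 0,"spin": 0},
    {"gripper": 0,"dx": 0.012,"dy": -0.06,"dz": 0.01,"spin": 0},
    {"gripper": 0,"dx": 0.012,"dy": -0.06,"dz": 0.02,"spin": 0},
    {"gripper": 0,"dx": 0.012,"dy": -0.06,"dz": 0.02,"spin": 0},
  ],
)

```text
time: 2.2
ee_pos: [0.4625, 0.2129, 0.3233]
eef_rot: [0.999, 0.051, 0.001, 0.0]
ft_force: [0.9, -1.2, -0.6]
width: 0.0005
```

Run:
```python
from h import *
import pickle
i=cams.camera_info("wrist"); im=cams.camera("wrist")[:,:,::-1]; cv2.imwrite("pics/c_w.png",im); pickle.dump(i,open("c_w.pkl","wb"))
print(read_state()["ee_pos"])
```

```text
[0.45993736 0.22043105 0.32050027]
```

View pics/c_w.png

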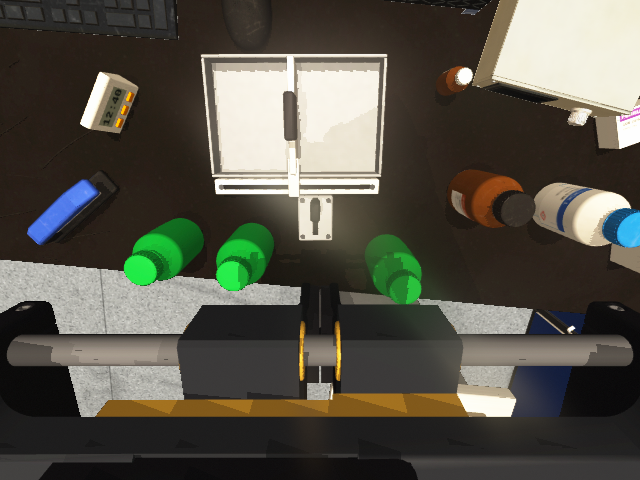

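Run:
```python
import cv2
im=cv2.imread("pics/c_w.png"); cv2.imwrite("pics/c_c.png",cv2.resize(im[45:245,195:395],(800,800),interpolation=cv2.INTER_CUBIC)[:600]); cv2.imwrite("pics/c_d.png",cv2.resize(im[165:245,195:395],(800,320),interpolation=cv2.INTER_CUBIC))
```

```text
(no output)
```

View pics/c_c.png

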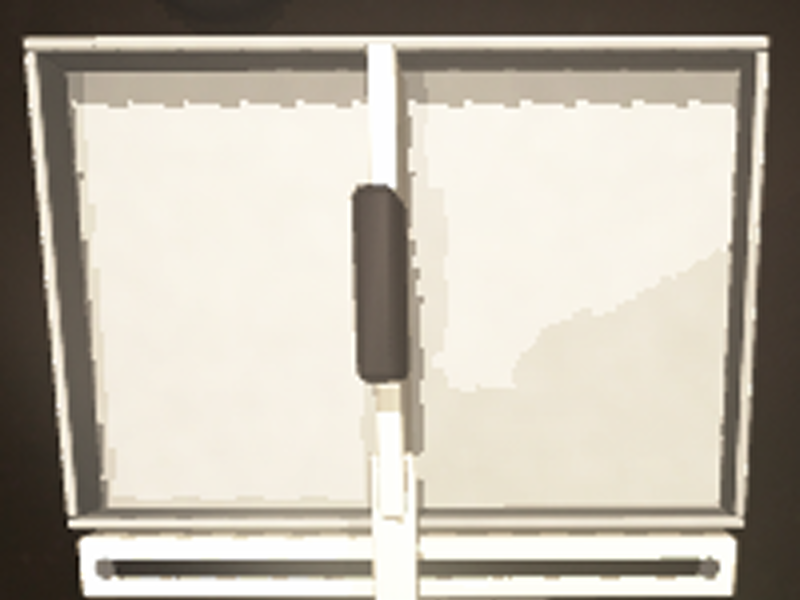

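View pics/c_d.png

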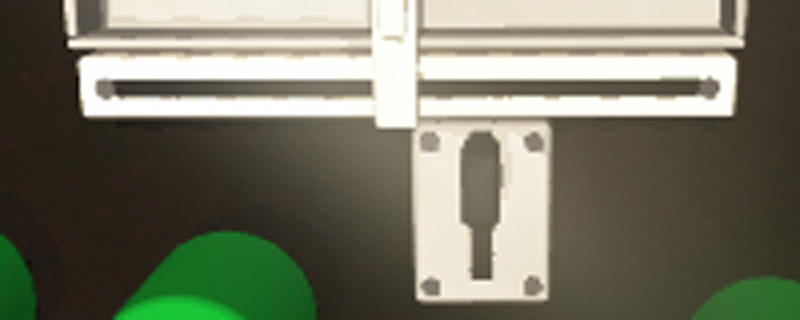

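Run:
```python
from h import *
import pickle
i=pickle.load(open("c_w.pkl","rb"))
f=lambda u,v,z:onz("wrist",(195+u/4-.4,45+v/4-.4),z,i)
g=lambda u,v,z:onz("wrist",(195+u/4-.4,165+v/4-.4),z,i)
A=[f(23,38,.036),f(770,38,.036),f(743,527,.036),f(70,528,.036)]
B=[f(66,72,.004),f(741,70,.004),f(719,507,.004),f(106,505,.004)]
for n,Q,L,W in [("rim",A,218,142),("floor",B,210,134)]:
    Q=np.array(Q); W_=(Q[:,:2]*1000).astype(np.float32); print(n,W_.round(1).tolist())
    c=Q.mean(0); e=(Q[0]+Q[3]-Q[1]-Q[2])/2; print(c.round(4),np.linalg.norm(e),np.degrees(np.arctan2(-e[0],e[1])), np.linalg.norm((Q[0]+Q[1]-Q[2]-Q[3])/2))
psi=np.radians(5.9); o=np.array([.561,.253]); 
def loc(p):
    d=p[:2]-o; return (d[0]*np.cos(psi)+d[1]*np.sin(psi), -d[0]*np.sin(psi)+d[1]*np.cos(psi))
print("tab L/R",loc(f(353,190,.092)),loc(f(391,185,.092)),"tab low",loc(f(358,378,.092)),loc(f(407,378,.092)))
print("fin bottom",loc(g(481,225,.072)),"L,R",loc(g(462,200,.072)),loc(g(500,200,.072)))
print("housing BL BR",loc(g(415,300,.04)),loc(g(548,300,.04)),"TR",loc(g(551,120,.04)))
print("rail",loc(g(80,117,.034)),loc(g(735,117,.034)))
```

```text
rim [[619.7999877929688, 368.5], [641.5, 152.1999969482422], [501.6000061035156, 138.60000610351562], [479.6000061035156, 353.8999938964844]]
[0.5606 0.2533 0.036 ] 0.21691534678503804 5.778050427674857 0.14077320292763568
floor [[616.9000244140625, 365.6000061035156], [638.7000122070312, 154.89999389648438], [504.3999938964844, 141.89999389648438], [484.1000061035156, 351.1000061035156]]
[0.561  0.2534 0.004 ] 0.21096308643711478 5.72125468815575 0.1342334999626055
tab L/R (np.float64(0.023229130643930593), np.float64(0.008763134922203104)) (np.float64(0.024409147810240586), np.float64(-0.0012477376235427175)) tab low (np.float64(-0.0240377435200299), np.float64(0.009035741987086716)) (np.float64(-0.024075849439846423), np.float64(-0.004333019224518547))
fin bottom (np.float64(-0.12062290710562862), np.float64(-0.023589950431463134)) L,R (np.float64(-0.11275537017160987), np.float64(-0.01783424769062867)) (np.float64(-0.11278802167273136), np.float64(-0.02945444020740072))
housing BL BR (np.float64(-0.15429527052129072), np.float64(-0.0007016631544716385)) (np.float64(-0.15442050386640993), np.float64(-0.045503498521537955)) TR (np.float64(-0.0935705698491768), np.float64(-0.046014027999233965))
rail (np.float64(-0.09313983507657832), np.float64(0.10818851377716214)) (np.float64(-0.09374570673662579), np.float64(-0.10654183396776246))
```

Request:
arm_command(
  increments=[
    {"gripper": 0,"dx": 0.035,"dy": -0.024,"dz": 0.02,"spin": 0},
    {"gripper": 0,"dx": 0.035,"dy": -0.024,"dz": 0.02,"spin": 0},
    {"gripper": 0,"dx": 0.035,"dy": -0.025,"dz": 0.02,"spin": 0},
    {"gripper": 0,"dx": 0,"dy": 0,"dz": 0.045,"spin": 0},
    {"gripper": 0,"dx": 0,"dy": 0,"dz": 0.045,"spin": 0},
    {"gripper": 0,"dx": 0,"dy": 0,"dz": 0.045,"spin": 0},
    {"gripper": 0,"dx": 0,"dy": 0,"dz": 0.04,"spin": 0},
    {"gripper": 0,"dx": 0,"dy": 0,"dz": 0,"spin": 0},
  ],
)

```text
time: 3.25
ee_pos: [0.5578, 0.2932, 0.0856]
eef_rot: [0.999, 0.051, -0.003, 0.001]
ft_force: [0.7, 0.2, 0.6]
width: 0.0005
```

```bash
cat >> h.py <<'E'
psi=np.radians(5.8); O=np.array([.561,.2533]); XH=np.array([np.cos(psi),np.sin(psi)]); YH=np.array([-np.sin(psi),np.cos(psi)])
def loc(p): d=np.array(p)[:2]-O; return np.array([d@XH,d@YH])*1000
def st():
    s=read_state(); e=s["ee_pos"]; q=s["eef_rot"]; yaw=np.degrees(2*np.arctan2(q[1],q[0])); f=s["ft_force"]
    print("t %.2f"%s["time"],"world",e.round(4),"loc mm",loc(e).round(1),"z %.1f"%(e[2]*1000),"yaw %.2f"%yaw,"F tray x,y,z",(f[:2]@XH).round(1),(f[:2]@YH).round(1),f[2].round(1),"w %.4f"%s["width"])
    return s
E
python3 -c "from h import *; st()"
```

```text
t 3.25 world [0.5578 0.2932 0.0856] loc mm [ 0.8 40. ] z 85.6 yaw 5.87 F tray x,y,z 0.7 0.1 0.6 w 0.0005
```

Request:
arm_command(
  increments=[
    {"gripper": 0,"dx": 0,"dy": 0.002,"dz": 0.018,"spin": 0},
    {"gripper": 0,"dx": 0,"dy": 0.005,"dz": 0,"spin": 0},
    {"gripper": 0,"dx": 0,"dy": 0.005,"dz": 0,"spin": 0},
    {"gripper": 0,"dx": 0,"dy": 0.005,"dz": 0,"spin": 0},
    {"gripper": 0,"dx": 0,"dy": 0.005,"dz": 0,"spin": 0},
    {"gripper": 0,"dx": 0,"dy": 0.005,"dz": 0,"spin": 0},
    {"gripper": 0,"dx": 0,"dy": 0.005,"dz": 0,"spin": 0},
    {"gripper": 0,"dx": 0,"dy": 0,"dz": 0,"spin": 0},
  ],
)

```text
time: 4.25
ee_pos: [0.5628, 0.2625, 0.0708]
eef_rot: [0.999, 0.051, 0.0, 0.0]
ft_force: [0.4, 0.3, 0.7]
width: 0.0008
```

```bash
python3 -c "from h import *; st()"
```

```text
t 4.25 world [0.5628 0.2625 0.0708] loc mm [2.7 9. ] z 70.8 yaw 5.84 F tray x,y,z 0.4 0.3 0.7 w 0.0008
```

Request:
arm_command(
  increments=[
    {"gripper": 0,"dx": 0,"dy": 0.004,"dz": 0,"spin": 0},
    {"gripper": 0,"dx": 0,"dy": 0.004,"dz": 0,"spin": 0},
    {"gripper": 0,"dx": 0,"dy": 0.004,"dz": 0,"spin": 0},
    {"gripper": 0,"dx": 0,"dy": 0.004,"dz": 0,"spin": 0},
    {"gripper": 0,"dx": 0,"dy": 0.002,"dz": 0,"spin": 0},
    {"gripper": 0,"dx": 0,"dy": 0.002,"dz": 0,"spin": 0},
    {"gripper": 0,"dx": 0,"dy": 0.002,"dz": 0,"spin": 0},
    {"gripper": 0,"dx": 0,"dy": 0,"dz": 0,"spin": 0},
  ],
)

```text
time: 5.25
ee_pos: [0.563, 0.2559, 0.0714]
eef_rot: [0.998, 0.056, 0.002, -0.011]
ft_force: [10.5, 49.1, -24.4]
width: 0.0004
```

Run:
```python
from h import *
st(); i=cams.camera_info("wrist"); im=cams.camera("wrist")[:,:,::-1]; cv2.imwrite("pics/d.png",im); st()
```

```text
t 5.25 world [0.563  0.2559 0.0714] loc mm [2.3 2.4] z 71.4 yaw 6.48 F tray x,y,z 15.4 47.8 -24.4 w 0.0004
t 5.30 world [0.5631 0.256  0.0714] loc mm [2.3 2.4] z 71.4 yaw 6.48 F tray x,y,z 16.6 46.9 -24.7 w 0.0004
```

View pics/d.png

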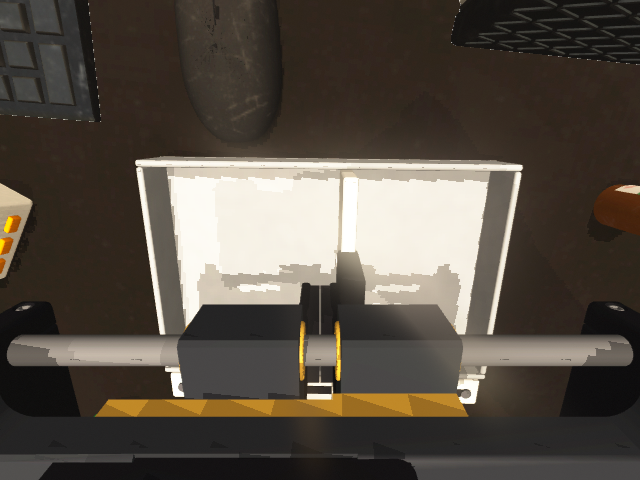

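Request:
arm_command(
  increments=[
    {"gripper": 0,"dx": 0,"dy": -0.018,"dz": 0,"spin": 0},
    {"gripper": 0,"dx": 0,"dy": -0.004,"dz": -0.02,"spin": 0},
    {"gripper": 0,"dx": 0,"dy": 0,"dz": -0.025,"spin": 0},
    {"gripper": 0,"dx": -0.04,"dy": 0.016,"dz": 0,"spin": 0},
    {"gripper": 0,"dx": -0.04,"dy": 0.017,"dz": 0,"spin": 0},
    {"gripper": 0,"dx": 0,"dy": 0,"dz": 0.025,"spin": 0},
    {"gripper": 0,"dx": 0,"dy": 0,"dz": 0,"spin": 0},
    {"gripper": 0,"dx": 0,"dy": 0,"dz": 0,"spin": 0},
  ],
)

```text
time: 6.3
ee_pos: [0.4873, 0.2219, 0.0919]
eef_rot: [0.999, 0.051, 0.0, -0.0]
ft_force: [0.6, 0.5, 0.6]
width: 0.0002
```

```bash
python3 -c "from h import *; st()"
```

```text
t 6.30 world [0.4873 0.2219 0.0919] loc mm [-76.5 -23.8] z 91.9 yaw 5.83 F tray x,y,z 0.6 0.4 0.6 w 0.0002
```

Request:
arm_command(
  increments=[
    {"gripper": 0,"dx": 0,"dy": 0,"dz": 0.018,"spin": 0},
    {"gripper": 0,"dx": 0,"dy": 0,"dz": 0.012,"spin": 0},
    {"gripper": 0,"dx": -0.008,"dy": 0,"dz": 0,"spin": 0},
    {"gripper": 0,"dx": -0.008,"dy": 0,"dz": 0,"spin": 0},
    {"gripper": 0,"dx": -0.006,"dy": 0,"dz": 0,"spin": 0},
    {"gripper": 0,"dx": -0.006,"dy": 0,"dz": 0,"spin": 0},
    {"gripper": 0,"dx": -0.004,"dy": 0,"dz": 0,"spin": 0},
    {"gripper": 0,"dx": 0,"dy": 0,"dz": 0,"spin": 0},
  ],
)

```text
time: 7.3
ee_pos: [0.4564, 0.2191, 0.0615]
eef_rot: [0.999, 0.051, 0.002, -0.001]
ft_force: [8.3, 2.2, -4.9]
width: 0.0006
```

```bash
python3 -c "from h import *; st()"
```

```text
t 7.30 world [0.4564 0.2191 0.0615] loc mm [-107.5  -23.5] z 61.5 yaw 5.85 F tray x,y,z 8.5 1.4 -4.9 w 0.0006
```

Request:
arm_command(
  increments=[
    {"gripper": 0,"dx": -0.002,"dy": 0,"dz": 0,"spin": 0},
    {"gripper": 0,"dx": 0,"dy": 0,"dz": 0,"spin": 0},
    {"gripper": 0,"dx": 0.008,"dy": 0,"dz": 0,"spin": 0},
    {"gripper": 0,"dx": 0.01,"dy": 0,"dz": 0,"spin": 0},
    {"gripper": 0,"dx": 0,"dy": 0,"dz": -0.02,"spin": 0},
    {"gripper": 0,"dx": 0.01,"dy": 0,"dz": -0.04,"spin": 0},
    {"gripper": 0,"dx": 0.01,"dy": 0,"dz": -0.04,"spin": 0},
    {"gripper": 0,"dx": 0,"dy": 0,"dz": 0,"spin": 0},
  ],
)

```text
time: 8.3
ee_pos: [0.4921, 0.2237, 0.1648]
eef_rot: [0.999, 0.051, 0.003, -0.001]
ft_force: [0.7, -0.4, -0.3]
width: 0.0007
```

Run:
```python
from h import *
import pickle
st(); i=cams.camera_info("wrist"); im=cams.camera("wrist")[:,:,::-1]; cv2.imwrite("pics/e.png",im); pickle.dump(i,open("e.pkl","wb"))
```

```text
t 8.30 world [0.4921 0.2237 0.1648] loc mm [-71.6 -22.5] z 164.8 yaw 5.88 F tray x,y,z 0.7 -0.5 -0.3 w 0.0007
```

View pics/e.png

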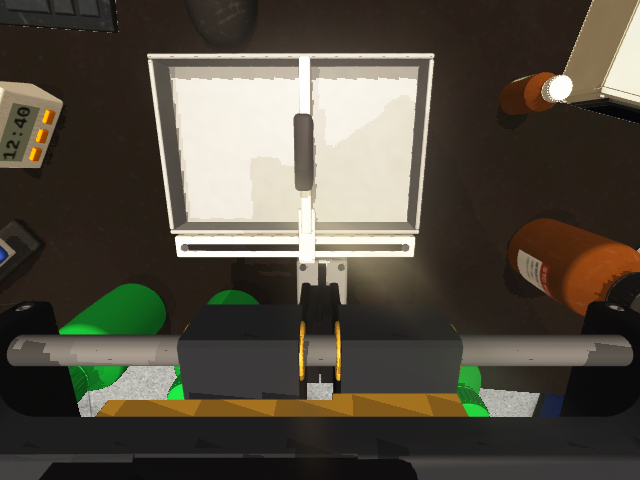

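Request:
arm_command(
  increments=[
    {"gripper": 0,"dx": 0.037,"dy": -0.02,"dz": 0.01,"spin": 0},
    {"gripper": 0,"dx": 0.037,"dy": -0.02,"dz": 0.01,"spin": 0},
    {"gripper": 0,"dx": 0,"dy": 0,"dz": 0.037,"spin": 0},
    {"gripper": 0,"dx": 0,"dy": 0,"dz": 0.037,"spin": 0},
    {"gripper": 0,"dx": 0,"dy": 0.005,"dz": 0,"spin": 0},
    {"gripper": 0,"dx": 0,"dy": 0.01,"dz": 0,"spin": 0},
    {"gripper": 0,"dx": 0,"dy": 0.01,"dz": 0,"spin": 0},
    {"gripper": 0,"dx": 0,"dy": 0,"dz": 0,"spin": 0},
  ],
)

```text
time: 9.35
ee_pos: [0.5636, 0.2436, 0.0679]
eef_rot: [0.999, 0.05, 0.001, 0.0]
ft_force: [-0.4, -0.5, -0.6]
width: 0.0005
```

```bash
python3 -c "from h import *; st()"
```

```text
t 9.35 world [0.5636 0.2436 0.0679] loc mm [ 1.6 -9.9] z 67.9 yaw 5.76 F tray x,y,z -0.5 -0.5 -0.6 w 0.0005
```

Request:
arm_command(
  increments=[
    {"gripper": 0,"dx": 0,"dy": 0.012,"dz": 0,"spin": 0},
    {"gripper": 0,"dx": 0,"dy": 0.012,"dz": 0,"spin": 0},
    {"gripper": 0,"dx": 0,"dy": 0.012,"dz": 0,"spin": 0},
    {"gripper": 0,"dx": 0,"dy": 0.01,"dz": 0,"spin": 0},
    {"gripper": 0,"dx": 0,"dy": 0.006,"dz": 0,"spin": 0},
    {"gripper": 0,"dx": 0,"dy": 0,"dz": 0,"spin": 0},
    {"gripper": 0,"dx": 0,"dy": -0.012,"dz": 0,"spin": 0},
    {"gripper": 0,"dx": 0,"dy": 0,"dz": -0.03,"spin": 0},
  ],
)

```text
time: 10.35
ee_pos: [0.5643, 0.2064, 0.0949]
eef_rot: [0.999, 0.052, -0.002, 0.0]
ft_force: [0.2, 0.5, 0.5]
width: 0.0006
```

```bash
python3 -c "from h import *; st()"
```

```text
t 10.35 world [0.5643 0.2064 0.0949] loc mm [ -1.4 -47. ] z 94.9 yaw 6.00 F tray x,y,z 0.3 0.5 0.5 w 0.0006
```

```bash
cat >> h.py <<'E'
def plan(yaw,rows):
    # rows: (wx,wy,dz_tool,spin) -> tool increments
    for wx,wy,dz,sp in rows:
        a=np.radians(yaw); print("dx %.4f dy %.4f dz %.3f spin %.1f"%(wx*np.cos(a)+wy*np.sin(a), wx*np.sin(a)-wy*np.cos(a),dz,sp)); yaw-=sp
    print("yaw",yaw)
E
python3 - <<'E'
from h import *
plan(5.85,[(0,0,-.05,0)]+[(-.012,-.053,-.03,10.3)]*3+[(-.012,-.053,0,10.3)]*4)
plan(-66.2,[(-.012,-.053,0,9.9)]*2)
E
```

```text
dx 0.0000 dy 0.0000 dz -0.050 spin 0.0
dx -0.0173 dy 0.0515 dz -0.030 spin 10.3
dx -0.0079 dy 0.0538 dz -0.030 spin 10.3
dx 0.0019 dy 0.0543 dz -0.030 spin 10.3
dx 0.0116 dy 0.0531 dz 0.000 spin 10.3
dx 0.0209 dy 0.0502 dz 0.000 spin 10.3
dx 0.0295 dy 0.0456 dz 0.000 spin 10.3
dx 0.0372 dy 0.0396 dz 0.000 spin 10.3
yaw -66.25
dx 0.0437 dy 0.0324 dz 0.000 spin 9.9
dx 0.0486 dy 0.0244 dz 0.000 spin 9.9
yaw -86.00000000000001
```

Request:
arm_command(
  increments=[
    {"gripper": 0,"dx": 0,"dy": 0,"dz": -0.05,"spin": 0},
    {"gripper": 0,"dx": -0.0173,"dy": 0.0515,"dz": -0.03,"spin": 10.3},
    {"gripper": 100,"dx": -0.0079,"dy": 0.0538,"dz": -0.03,"spin": 10.3},
    {"gripper": 100,"dx": 0.0019,"dy": 0.0543,"dz": -0.03,"spin": 10.3},
    {"gripper": 100,"dx": 0.0116,"dy": 0.0531,"dz": 0,"spin": 10.3},
    {"gripper": 100,"dx": 0.0209,"dy": 0.0502,"dz": 0,"spin": 10.3},
    {"gripper": 100,"dx": 0.0295,"dy": 0.0456,"dz": 0,"spin": 10.3},
    {"gripper": 100,"dx": 0.0372,"dy": 0.0396,"dz": 0,"spin": 10.3},
  ],
)

```text
time: 11.35
ee_pos: [0.4823, -0.1665, 0.2367]
eef_rot: [0.836, -0.548, -0.0, 0.0]
ft_force: [0.3, 0.3, 0.2]
width: 0.0527
```

Run:
```python
from h import *
s=st(); d=np.array([.456,-.272])-s["ee_pos"][:2]; print(d)
q=s["eef_rot"]; y=np.degrees(2*np.arctan2(q[1],q[0])); plan(y,[(*(d/3),0,(y+76.1)/3)]*3)
```

```text
t 11.35 world [ 0.4823 -0.1665  0.2367] loc mm [-120.7 -409.7] z 236.7 yaw -66.49 F tray x,y,z 0.4 0.3 0.2 w 0.0527
[-0.02632371 -0.10552656]
dx 0.0288 dy 0.0221 dz 0.000 spin 3.2
dx 0.0299 dy 0.0204 dz 0.000 spin 3.2
dx 0.0310 dy 0.0187 dz 0.000 spin 3.2
yaw -76.1
```

Request:
arm_command(
  increments=[
    {"gripper": 100,"dx": 0.0288,"dy": 0.0221,"dz": 0,"spin": 3.2},
    {"gripper": 100,"dx": 0.03,"dy": 0.0204,"dz": 0,"spin": 3.2},
    {"gripper": 100,"dx": 0.031,"dy": 0.0187,"dz": 0.02,"spin": 3.2},
    {"gripper": 100,"dx": 0,"dy": 0,"dz": 0.04,"spin": 0},
    {"gripper": 100,"dx": 0,"dy": 0,"dz": 0.03,"spin": 0},
    {"gripper": 100,"dx": 0,"dy": 0,"dz": 0.03,"spin": 0},
    {"gripper": 100,"dx": 0,"dy": 0,"dz": 0,"spin": 0},
    {"gripper": 100,"dx": 0,"dy": 0,"dz": 0,"spin": 0},
  ],
)

```text
time: 12.35
ee_pos: [0.4578, -0.2717, 0.1179]
eef_rot: [0.789, -0.614, 0.001, -0.0]
ft_force: [-0.7, 0.3, 0.8]
width: 0.087
```

Run:
```python
from h import *
import pickle
st(); i=cams.camera_info("wrist"); im=cams.camera("wrist")[:,:,::-1]; cv2.imwrite("pics/f.png",im); pickle.dump(i,open("f.pkl","wb"))
a=np.radians(13.9);ex=np.array([np.cos(a),np.sin(a)]);ey=np.array([-ex[1],ex[0]]);c=np.array([.456,-.272])
print([proj("wrist",[*(c+sx*.0325*ex+sy*.055*ey),.055],i)[0].round(0).tolist() for sx in(1,-1) for sy in (1,-1)])
```

```text
t 12.35 world [ 0.4578 -0.2717  0.1179] loc mm [-155.7 -511.9] z 117.9 yaw -75.77 F tray x,y,z -0.6 0.4 0.8 w 0.0870
[[278.0, 329.0], [272.0, 180.0], [365.0, 330.0], [373.0, 180.0]]
```

View pics/f.png

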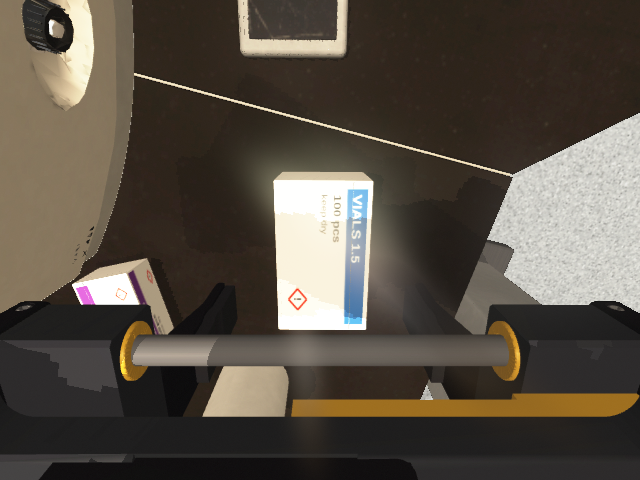

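Request:
arm_command(
  increments=[
    {"gripper": 100,"dx": 0,"dy": -0.0015,"dz": 0.03,"spin": 0},
    {"gripper": 100,"dx": 0,"dy": 0,"dz": 0.03,"spin": 0},
    {"gripper": 100,"dx": 0,"dy": 0,"dz": 0.025,"spin": 0},
    {"gripper": 100,"dx": 0,"dy": 0,"dz": 0.013,"spin": 0},
    {"gripper": 50,"dx": 0,"dy": 0,"dz": 0,"spin": 0},
    {"gripper": 50,"dx": 0,"dy": 0,"dz": 0,"spin": 0},
    {"gripper": 50,"dx": 0,"dy": 0,"dz": 0,"spin": 0},
    {"gripper": 50,"dx": 0,"dy": 0,"dz": 0,"spin": 0},
  ],
  grip_force=15,
)

```text
time: 13.4
ee_pos: [0.4589, -0.2718, 0.0197]
eef_rot: [0.789, -0.615, 0.001, 0.0]
ft_force: [-1.8, -0.4, 7.3]
width: 0.0652
```

```bash
python3 -c "from h import *; st()"
```

```text
t 13.40 world [ 0.4589 -0.2718  0.0197] loc mm [-154.7 -512.1] z 19.7 yaw -75.85 F tray x,y,z -1.9 -0.2 7.3 w 0.0652
```

Run:
```python
from h import *
plan(-75.85,[(0,0,-.06,0)]*2+[(.008,.047,-.05,-7)]+[(.0097,.0575,0,-8.4)]*5)
```

```text
dx 0.0000 dy -0.0000 dz -0.060 spin 0.0
dx 0.0000 dy -0.0000 dz -0.060 spin 0.0
dx -0.0436 dy -0.0192 dz -0.050 spin -7.0
dx -0.0501 dy -0.0298 dz 0.000 spin -8.4
dx -0.0452 dy -0.0368 dz 0.000 spin -8.4
dx -0.0394 dy -0.0430 dz 0.000 spin -8.4
dx -0.0327 dy -0.0483 dz 0.000 spin -8.4
dx -0.0253 dy -0.0526 dz 0.000 spin -8.4
yaw -26.85
```

Request:
arm_command(
  increments=[
    {"gripper": 50,"dx": 0,"dy": 0,"dz": -0.06,"spin": 0},
    {"gripper": 50,"dx": 0,"dy": 0,"dz": -0.06,"spin": 0},
    {"gripper": 50,"dx": -0.036,"dy": -0.016,"dz": -0.05,"spin": -7},
    {"gripper": 50,"dx": -0.0501,"dy": -0.0298,"dz": 0,"spin": -8.4},
    {"gripper": 50,"dx": -0.0452,"dy": -0.0368,"dz": 0,"spin": -8.4},
    {"gripper": 50,"dx": -0.0394,"dy": -0.043,"dz": 0,"spin": -8.4},
    {"gripper": 50,"dx": -0.0327,"dy": -0.0483,"dz": 0,"spin": -8.4},
    {"gripper": 50,"dx": -0.0253,"dy": -0.0526,"dz": 0,"spin": -8.4},
  ],
  grip_force=20,
)

```text
time: 14.4
ee_pos: [0.5135, 0.0561, 0.1882]
eef_rot: [0.973, -0.23, 0.001, 0.0]
ft_force: [0.9, 0.3, -1.4]
width: 0.0647
```

Run:
```python
from h import *
s=st(); d=np.array([.5559,.3035])-s["ee_pos"][:2]; print(d)
plan(-26.85,[(*(d/5),0,-32.7/5)]*5)
```

```text
t 14.40 world [0.5135 0.0561 0.1882] loc mm [ -67.2 -191.4] z 188.2 yaw -26.58 F tray x,y,z 1.0 0.2 -1.4 w 0.0647
[0.04242936 0.24741465]
dx -0.0148 dy -0.0480 dz 0.000 spin -6.5
dx -0.0092 dy -0.0494 dz 0.000 spin -6.5
dx -0.0035 dy -0.0501 dz 0.000 spin -6.5
dx 0.0022 dy -0.0502 dz 0.000 spin -6.5
dx 0.0079 dy -0.0496 dz 0.000 spin -6.5
yaw 5.850000000000001
```

Request:
arm_command(
  increments=[
    {"gripper": 50,"dx": -0.0148,"dy": -0.047,"dz": 0,"spin": -6.5},
    {"gripper": 50,"dx": -0.0092,"dy": -0.0485,"dz": 0,"spin": -6.5},
    {"gripper": 50,"dx": -0.0035,"dy": -0.049,"dz": 0,"spin": -6.5},
    {"gripper": 50,"dx": 0.0022,"dy": -0.049,"dz": 0,"spin": -6.5},
    {"gripper": 50,"dx": 0.0079,"dy": -0.049,"dz": 0.02,"spin": -6.6},
    {"gripper": 50,"dx": 0,"dy": 0,"dz": 0.04,"spin": 0},
    {"gripper": 50,"dx": 0,"dy": 0,"dz": 0.03,"spin": 0},
    {"gripper": 50,"dx": 0,"dy": 0,"dz": 0,"spin": 0},
  ],
)

```text
time: 15.4
ee_pos: [0.5538, 0.2963, 0.0956]
eef_rot: [0.999, 0.05, -0.002, 0.001]
ft_force: [-0.0, 0.4, -0.5]
width: 0.0649
```

Run:
```python
from h import *
st(); im=cams.camera("wrist")[:,:,::-1]; cv2.imwrite("pics/g.png",im)
im=cams.camera("scene")[:,:,::-1]; cv2.imwrite("pics/g_s.png",cv2.resize(im[200:400,140:420],(800,571))); st()
```

```text
t 15.40 world [0.5538 0.2963 0.0956] loc mm [-2.8 43.5] z 95.6 yaw 5.77 F tray x,y,z 0.0 0.4 -0.5 w 0.0649
t 15.50 world [0.5554 0.2975 0.0989] loc mm [-1.1 44.5] z 98.9 yaw 5.75 F tray x,y,z 0.3 -0.3 -0.1 w 0.0648
```

View pics/g.png

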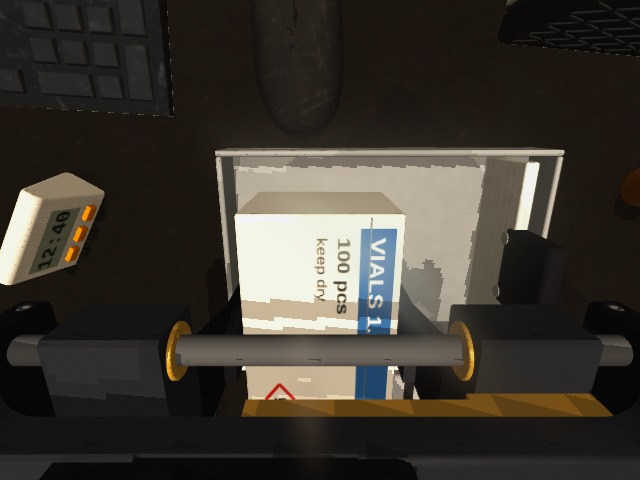

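View pics/g_s.png

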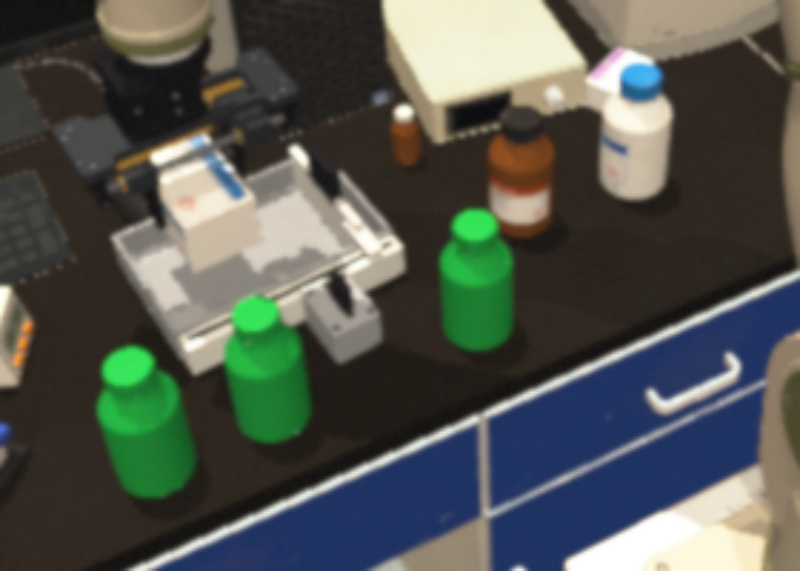

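Request:
arm_command(
  increments=[
    {"gripper": 50,"dx": 0,"dy": -0.0065,"dz": 0.03,"spin": 0},
    {"gripper": 50,"dx": 0,"dy": 0,"dz": 0.024,"spin": 0},
    {"gripper": 50,"dx": 0,"dy": 0,"dz": 0.012,"spin": 0},
    {"gripper": 50,"dx": 0,"dy": 0,"dz": 0.005,"spin": 0},
    {"gripper": 50,"dx": 0,"dy": 0,"dz": 0.003,"spin": 0},
    {"gripper": 50,"dx": 0,"dy": 0,"dz": 0,"spin": 0},
    {"gripper": 50,"dx": 0,"dy": 0,"dz": 0,"spin": 0},
    {"gripper": 50,"dx": 0,"dy": 0,"dz": 0,"spin": 0},
  ],
)

```text
time: 16.5
ee_pos: [0.5545, 0.3038, 0.0241]
eef_rot: [0.999, 0.05, 0.0, -0.0]
ft_force: [0.3, -0.1, -0.7]
width: 0.0651
```

```bash
python3 -c "from h import *; st()"
```

```text
t 16.50 world [0.5545 0.3038 0.0241] loc mm [-1.3 50.9] z 24.1 yaw 5.76 F tray x,y,z 0.3 -0.2 -0.7 w 0.0651
```

Run:
```python
from h import *
plan(5.8,[(-.021,-.05,0,0),(-.12,-.297,0,0)])
```

```text
dx -0.0259 dy 0.0476 dz 0.000 spin 0.0
dx -0.1494 dy 0.2834 dz 0.000 spin 0.0
yaw 5.8
```

Request:
arm_command(
  increments=[
    {"gripper": 83,"dx": 0,"dy": 0,"dz": 0,"spin": 0},
    {"gripper": 83,"dx": 0,"dy": 0,"dz": 0,"spin": 0},
    {"gripper": 83,"dx": 0,"dy": 0,"dz": -0.02,"spin": 0},
    {"gripper": 83,"dx": 0,"dy": 0,"dz": -0.045,"spin": 0},
    {"gripper": 83,"dx": 0,"dy": 0,"dz": -0.05,"spin": 0},
    {"gripper": 80,"dx": -0.02,"dy": 0.04,"dz": -0.04,"spin": 0},
    {"gripper": 80,"dx": -0.026,"dy": 0.048,"dz": -0.02,"spin": 0},
    {"gripper": 80,"dx": -0.026,"dy": 0.048,"dz": 0,"spin": 0},
  ],
)

```text
time: 17.5
ee_pos: [0.4965, 0.1609, 0.2017]
eef_rot: [0.999, 0.051, 0.002, -0.0]
ft_force: [-0.2, -0.6, 1.4]
width: 0.0695
```

Run:
```python
from h import *
s=st(); plan(5.8,[(.43-s["ee_pos"][0],.007-s["ee_pos"][1],0,0)])
```

```text
t 17.50 world [0.4965 0.1609 0.2017] loc mm [-73.5 -85.5] z 201.7 yaw 5.82 F tray x,y,z -0.2 -0.5 1.4 w 0.0695
dx -0.0817 dy 0.1463 dz 0.000 spin 0.0
yaw 5.8
```

Request:
arm_command(
  increments=[
    {"gripper": 70,"dx": -0.02,"dy": 0.035,"dz": 0,"spin": 0},
    {"gripper": 70,"dx": -0.02,"dy": 0.035,"dz": 0,"spin": 0},
    {"gripper": 70,"dx": -0.02,"dy": 0.035,"dz": 0,"spin": 0},
    {"gripper": 70,"dx": -0.018,"dy": 0.03,"dz": 0,"spin": 0},
    {"gripper": 70,"dx": 0,"dy": 0.007,"dz": 0,"spin": 0},
    {"gripper": 70,"dx": 0,"dy": 0,"dz": 0,"spin": 0},
    {"gripper": 70,"dx": 0,"dy": 0,"dz": 0,"spin": 0},
    {"gripper": 70,"dx": 0,"dy": 0,"dz": 0,"spin": 0},
  ],
)

```text
time: 18.5
ee_pos: [0.4333, 0.0131, 0.1988]
eef_rot: [0.999, 0.051, -0.0, -0.0]
ft_force: [0.8, 0.2, 0.5]
width: 0.0606
```

Run:
```python
from h import *
import pickle
st(); i=cams.camera_info("wrist"); im=cams.camera("wrist")[:,:,::-1]; cv2.imwrite("pics/h.png",im); pickle.dump(i,open("h.pkl","wb"))
print(proj("wrist",[.489,.0067,.128],i))
```

```text
t 18.50 world [0.4333 0.0131 0.1988] loc mm [-151.4 -226. ] z 198.8 yaw 5.87 F tray x,y,z 0.8 0.2 0.5 w 0.0606
[[338.05854419 177.96420664]]
```

View pics/h.png

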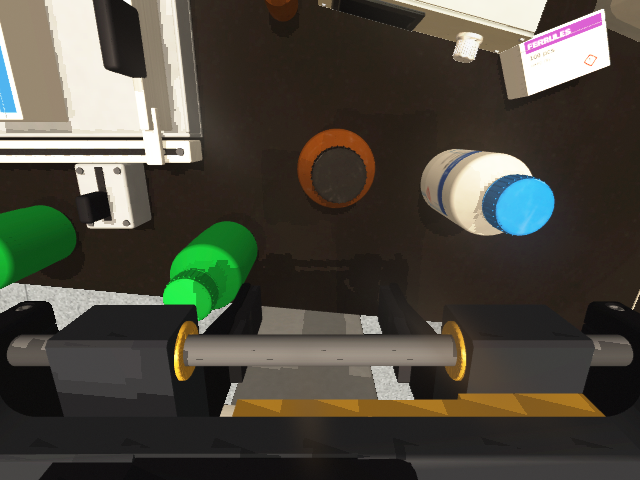

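Run:
```python
from h import *
im=cv2.imread("pics/h.png"); cv2.imwrite("pics/h_c.png",cv2.resize(im[110:250,280:570],(800,386),interpolation=cv2.INTER_CUBIC))
```

```text
(no output)
```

View pics/h_c.png

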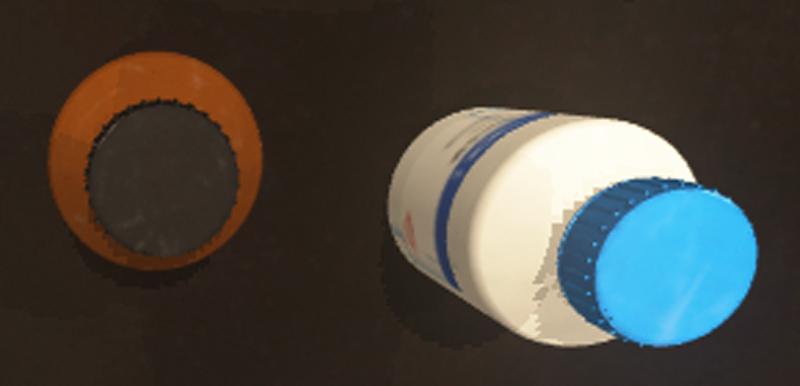

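Run:
```python
from h import *
import pickle
i=pickle.load(open("h.pkl","rb"))
b=onz("wrist",(339.1,174.9),.128,i); w=onz("wrist",(524.7,206.5),.135,i); print(b,w)
im=cv2.imread("pics/h.png");hsv=cv2.cvtColor(im,cv2.COLOR_BGR2HSV);m=cv2.inRange(hsv,(95,150,170),(115,255,255));m[:150]=0;m[:,:470]=0
c=max(cv2.findContours(m,0,2)[0],key=cv2.contourArea);W=np.array([onz("wrist",p,.135,i)[:2]*1000 for p in c[:,0]],np.float32);print(cv2.fitEllipse(W),cv2.minEnclosingCircle(W))
s=st(); plan(s and 5.85,[(*(b[:2]-s["ee_pos"][:2]),0,0)])
```

```text
[0.49107792 0.00624537 0.128     ] [ 0.48367622 -0.11841575  0.135     ]
((483.2066345214844, -118.123779296875), (37.92193603515625, 38.209556579589844), 89.47177124023438) ((483.46600341796875, -117.39726257324219), 20.149799346923828)
t 18.55 world [0.4332 0.0129 0.1988] loc mm [-151.5 -226.2] z 198.8 yaw 5.85 F tray x,y,z -0.4 -0.3 -0.0 w 0.0610
dx 0.0569 dy 0.0126 dz 0.000 spin 0.0
yaw 5.85
```

Request:
arm_command(
  increments=[
    {"gripper": 70,"dx": 0.028,"dy": 0.0065,"dz": 0,"spin": 0},
    {"gripper": 70,"dx": 0.029,"dy": 0.006,"dz": 0.02,"spin": 0},
    {"gripper": 70,"dx": 0,"dy": 0,"dz": 0.028,"spin": 0},
    {"gripper": 70,"dx": 0,"dy": 0,"dz": 0.022,"spin": 0},
    {"gripper": 70,"dx": 0,"dy": 0,"dz": 0.01,"spin": 0},
    {"gripper": 70,"dx": 0,"dy": 0,"dz": 0.006,"spin": 0},
    {"gripper": 70,"dx": 0,"dy": 0,"dz": 0,"spin": 0},
    {"gripper": 70,"dx": 0,"dy": 0,"dz": 0,"spin": 0},
  ],
  grip_force=20,
)

```text
time: 19.55
ee_pos: [0.4915, 0.0054, 0.1135]
eef_rot: [0.999, 0.05, 0.001, 0.0]
ft_force: [0.1, 0.0, -0.3]
width: 0.0609
```

Run:
```python
from h import *
st(); im=cams.camera("wrist")[:,:,::-1]; cv2.imwrite("pics/k.png",im)
```

```text
t 19.55 world [0.4915 0.0054 0.1135] loc mm [ -94.2 -239.6] z 113.5 yaw 5.76 F tray x,y,z 0.1 0.0 -0.3 w 0.0609
```

View pics/k.png

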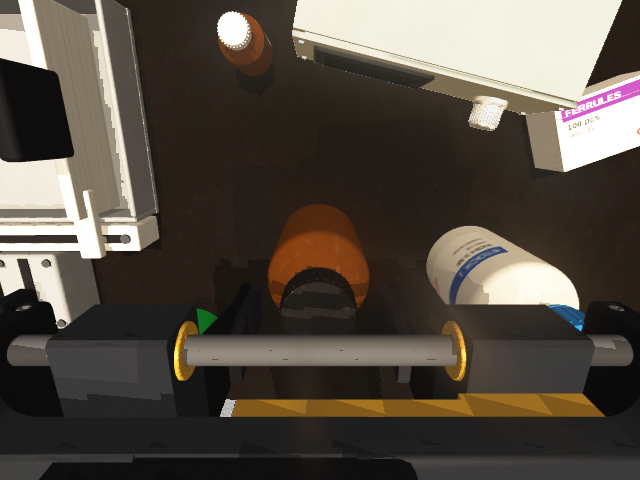

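Request:
arm_command(
  increments=[
    {"gripper": 70,"dx": -0.001,"dy": 0,"dz": 0.002,"spin": 0},
    {"gripper": 25,"dx": 0,"dy": 0,"dz": 0,"spin": 0},
    {"gripper": 25,"dx": 0,"dy": 0,"dz": 0,"spin": 0},
    {"gripper": 25,"dx": 0,"dy": 0,"dz": 0,"spin": 0},
    {"gripper": 25,"dx": 0,"dy": 0,"dz": 0,"spin": 0},
    {"gripper": 25,"dx": 0,"dy": 0,"dz": 0,"spin": 0},
    {"gripper": 25,"dx": 0,"dy": 0,"dz": -0.01,"spin": 0},
    {"gripper": 25,"dx": 0,"dy": 0,"dz": -0.02,"spin": 0},
  ],
  grip_force=30,
)

```text
time: 20.6
ee_pos: [0.4893, 0.0051, 0.1408]
eef_rot: [0.999, 0.05, -0.001, -0.0]
ft_force: [0.2, -0.4, -3.7]
width: 0.0361
```

```bash
python3 -c "from h import *; st()"
```

```text
t 20.60 world [0.4893 0.0051 0.1408] loc mm [ -96.4 -239.6] z 140.8 yaw 5.77 F tray x,y,z 0.2 -0.4 -3.7 w 0.0361
```

Run:
```python
from h import *
plan(5.8,[(.018,.0375,0,0),(.108,.225,0,0)])
```

```text
dx 0.0217 dy -0.0355 dz 0.000 spin 0.0
dx 0.1302 dy -0.2129 dz 0.000 spin 0.0
yaw 5.8
```

Request:
arm_command(
  increments=[
    {"gripper": 25,"dx": 0,"dy": 0,"dz": -0.04,"spin": 0},
    {"gripper": 25,"dx": 0.01,"dy": -0.016,"dz": -0.045,"spin": 0},
    {"gripper": 25,"dx": 0.024,"dy": -0.039,"dz": -0.01,"spin": 0},
    {"gripper": 25,"dx": 0.028,"dy": -0.046,"dz": 0,"spin": 0},
    {"gripper": 25,"dx": 0.028,"dy": -0.046,"dz": 0,"spin": 0},
    {"gripper": 25,"dx": 0.026,"dy": -0.044,"dz": 0,"spin": 0},
    {"gripper": 25,"dx": 0.014,"dy": -0.022,"dz": 0,"spin": 0},
    {"gripper": 25,"dx": 0,"dy": 0,"dz": 0,"spin": 0},
  ],
)

```text
time: 21.6
ee_pos: [0.5975, 0.2325, 0.2354]
eef_rot: [0.999, 0.052, -0.001, -0.001]
ft_force: [-1.2, -0.5, -3.4]
width: 0.0355
```

Run:
```python
from h import *
st(); im=cams.camera("wrist")[:,:,::-1]; cv2.imwrite("pics/l.png",im)
im=cams.camera("scene")[:,:,::-1]; cv2.imwrite("pics/l_s.png",cv2.resize(im[160:360,160:440],(800,571))); st()
```

```text
t 21.60 world [0.5975 0.2325 0.2354] loc mm [ 34.2 -24.4] z 235.4 yaw 5.94 F tray x,y,z -1.3 -0.4 -3.4 w 0.0355
t 21.70 world [0.5979 0.2297 0.2357] loc mm [ 34.3 -27.2] z 235.7 yaw 5.76 F tray x,y,z 0.4 -0.9 -1.2 w 0.0354
```

View pics/l.png

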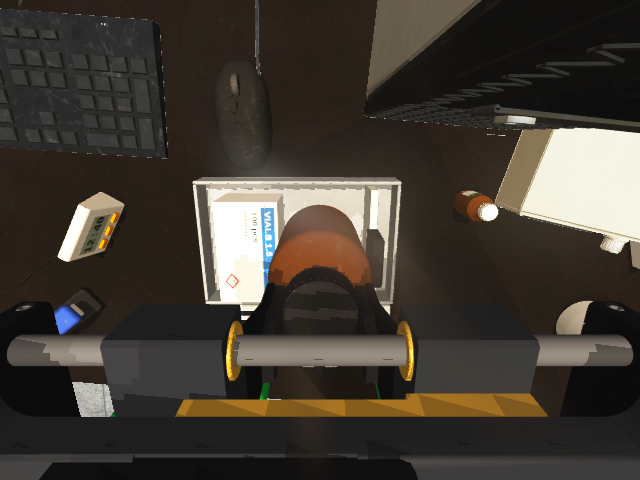

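View pics/l_s.png

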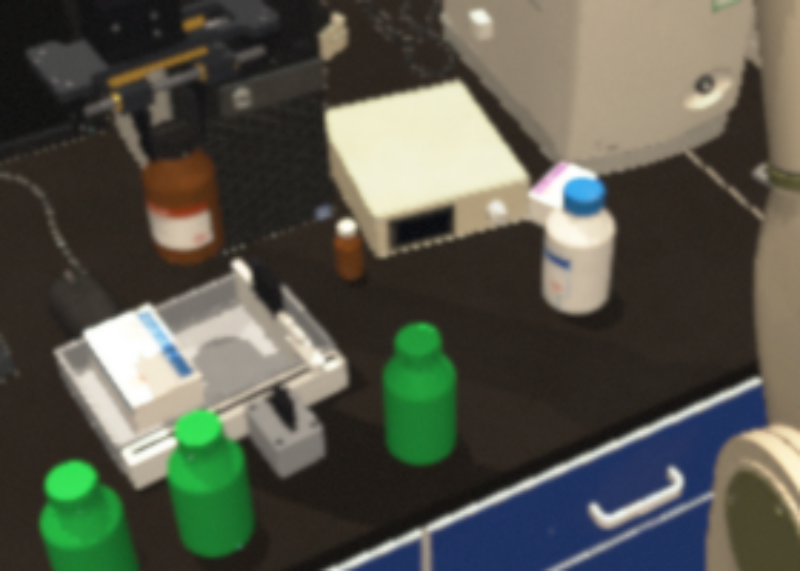

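Request:
arm_command(
  increments=[
    {"gripper": 25,"dx": -0.002,"dy": 0,"dz": 0.03,"spin": 0},
    {"gripper": 25,"dx": 0,"dy": 0,"dz": 0.035,"spin": 0},
    {"gripper": 25,"dx": 0,"dy": 0,"dz": 0.025,"spin": 0},
    {"gripper": 25,"dx": 0,"dy": 0,"dz": 0.015,"spin": 0},
    {"gripper": 25,"dx": 0,"dy": 0,"dz": 0.01,"spin": 0},
    {"gripper": 25,"dx": 0,"dy": 0,"dz": 0,"spin": 0},
    {"gripper": 25,"dx": 0,"dy": 0,"dz": 0,"spin": 0},
    {"gripper": 25,"dx": 0,"dy": 0,"dz": 0,"spin": 0},
  ],
)

```text
time: 22.7
ee_pos: [0.5963, 0.2303, 0.1216]
eef_rot: [0.999, 0.05, 0.001, -0.0]
ft_force: [0.0, 0.1, -3.0]
width: 0.036
```

```bash
python3 -c "from h import *; st()"
```

```text
t 22.70 world [0.5963 0.2303 0.1216] loc mm [ 32.8 -26.4] z 121.6 yaw 5.77 F tray x,y,z 0.0 0.1 -3.0 w 0.0360
```

Request:
arm_command(
  increments=[
    {"gripper": 25,"dx": 0.001,"dy": 0,"dz": 0.002,"spin": 0},
    {"gripper": 25,"dx": 0.001,"dy": 0,"dz": 0.001,"spin": 0},
    {"gripper": 25,"dx": 0,"dy": 0,"dz": 0.001,"spin": 0},
    {"gripper": 25,"dx": 0,"dy": 0,"dz": 0.001,"spin": 0},
    {"gripper": 25,"dx": 0,"dy": 0,"dz": 0.0005,"spin": 0},
    {"gripper": 25,"dx": 0,"dy": 0,"dz": 0,"spin": 0},
    {"gripper": 25,"dx": 0,"dy": 0,"dz": 0,"spin": 0},
    {"gripper": 25,"dx": 0,"dy": 0,"dz": 0,"spin": 0},
  ],
)

```text
time: 23.7
ee_pos: [0.598, 0.2302, 0.1153]
eef_rot: [0.999, 0.05, 0.0, 0.0]
ft_force: [-0.2, -0.1, -3.8]
width: 0.0355
```

```bash
python3 -c "from h import *; st()"
```

```text
t 23.70 world [0.598  0.2302 0.1153] loc mm [ 34.5 -26.7] z 115.3 yaw 5.77 F tray x,y,z -0.2 -0.0 -3.8 w 0.0355
```

Not in contact yet: Fz still shows the bottle's full weight. I'll lower it in half-millimetre steps.

Request:
arm_command(
  increments=[
    {"gripper": 25,"dx": 0,"dy": 0,"dz": 0.0006,"spin": 0},
    {"gripper": 25,"dx": 0,"dy": 0,"dz": 0.0006,"spin": 0},
    {"gripper": 25,"dx": 0,"dy": 0,"dz": 0.0006,"spin": 0},
    {"gripper": 25,"dx": 0,"dy": 0,"dz": 0,"spin": 0},
    {"gripper": 25,"dx": 0,"dy": 0,"dz": 0,"spin": 0},
    {"gripper": 25,"dx": 0,"dy": 0,"dz": 0,"spin": 0},
    {"gripper": 25,"dx": 0,"dy": 0,"dz": 0,"spin": 0},
    {"gripper": 25,"dx": 0,"dy": 0,"dz": 0,"spin": 0},
  ],
)

```text
time: 24.7
ee_pos: [0.5984, 0.2307, 0.1148]
eef_rot: [0.999, 0.05, 0.001, -0.0]
ft_force: [-1.7, -0.3, 6.7]
width: 0.0358
```

```bash
python3 -c "from h import *; st()"
```

```text
t 24.70 world [0.5984 0.2307 0.1148] loc mm [ 35.  -26.3] z 114.8 yaw 5.77 F tray x,y,z -1.7 -0.2 6.7 w 0.0358
```

Run:
```python
from h import *
plan(5.8,[(-.1146,-.3487,0,0)])
```

```text
dx -0.1493 dy 0.3353 dz 0.000 spin 0.0
yaw 5.8
```

Request:
arm_command(
  increments=[
    {"gripper": 25,"dx": 0,"dy": 0,"dz": -0.0008,"spin": 0},
    {"gripper": 70,"dx": 0,"dy": 0,"dz": 0,"spin": 0},
    {"gripper": 70,"dx": 0,"dy": 0,"dz": 0,"spin": 0},
    {"gripper": 70,"dx": 0,"dy": 0,"dz": 0,"spin": 0},
    {"gripper": 70,"dx": 0,"dy": 0,"dz": -0.01,"spin": 0},
    {"gripper": 70,"dx": 0,"dy": 0,"dz": -0.03,"spin": 0},
    {"gripper": 70,"dx": -0.01,"dy": 0.02,"dz": -0.045,"spin": 0},
    {"gripper": 70,"dx": -0.025,"dy": 0.05,"dz": 0,"spin": 0},
  ],
)

```text
time: 25.7
ee_pos: [0.5712, 0.1601, 0.2035]
eef_rot: [0.999, 0.053, 0.003, -0.002]
ft_force: [0.1, -0.7, -0.5]
width: 0.0609
```

Run:
```python
from h import *
s=st(); plan(5.8,[(.4834-s["ee_pos"][0],-.118-s["ee_pos"][1],0,0)])
```

```text
t 25.70 world [0.5712 0.1601 0.2035] loc mm [  0.7 -93.7] z 203.5 yaw 6.02 F tray x,y,z 0.0 -0.7 -0.5 w 0.0609
dx -0.1154 dy 0.2679 dz 0.000 spin 0.0
yaw 5.8
```

Request:
arm_command(
  increments=[
    {"gripper": 70,"dx": -0.02,"dy": 0.046,"dz": 0,"spin": 0},
    {"gripper": 70,"dx": -0.021,"dy": 0.05,"dz": 0,"spin": 0},
    {"gripper": 70,"dx": -0.021,"dy": 0.05,"dz": 0,"spin": 0},
    {"gripper": 70,"dx": -0.021,"dy": 0.05,"dz": 0,"spin": 0},
    {"gripper": 70,"dx": -0.019,"dy": 0.043,"dz": 0,"spin": 0},
    {"gripper": 70,"dx": -0.012,"dy": 0.02,"dz": 0,"spin": 0},
    {"gripper": 70,"dx": 0,"dy": 0,"dz": 0,"spin": 0},
    {"gripper": 70,"dx": 0,"dy": 0,"dz": 0,"spin": 0},
  ],
)

```text
time: 26.7
ee_pos: [0.4833, -0.1109, 0.1998]
eef_rot: [0.999, 0.051, 0.0, 0.0]
ft_force: [0.8, 0.1, 0.3]
width: 0.0608
```

Run:
```python
from h import *
i=cams.camera_info("wrist")
s=st(); plan(5.8,[(.4834-s["ee_pos"][0],-.118-s["ee_pos"][1],0,0)])
im=cams.camera("wrist")[:,:,::-1]; cv2.imwrite("pics/m.png",im); print(proj("wrist",[.4834,-.118,.135],i)); st()
im=cams.camera("top")[:,:,::-1]; cv2.imwrite("pics/m_t.png",cv2.resize(im[200:300,190:390],(800,400),interpolation=cv2.INTER_CUBIC))
```

```text
t 26.70 world [ 0.4833 -0.1109  0.1998] loc mm [-114.1 -354.5] z 199.8 yaw 5.84 F tray x,y,z 0.8 0.1 0.3 w 0.0608
dx -0.0006 dy 0.0071 dz 0.000 spin 0.0
yaw 5.8
[[330.06909879 259.06736872]]
t 26.75 world [ 0.4833 -0.1107  0.1997] loc mm [-114.1 -354.2] z 199.7 yaw 5.88 F tray x,y,z -0.4 -0.5 0.3 w 0.0612
```

View pics/m.png

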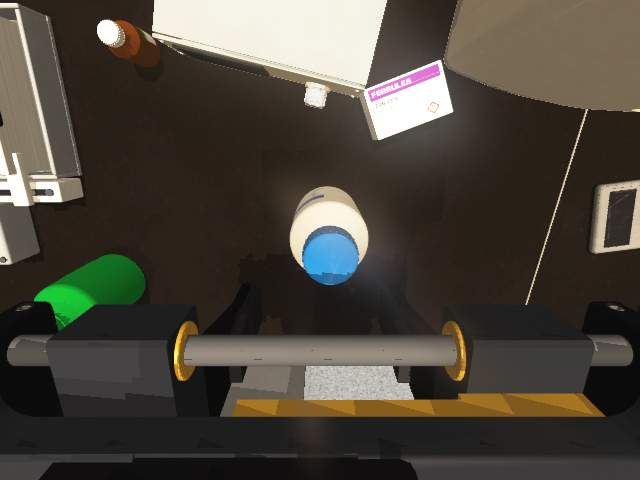

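View pics/m_t.png

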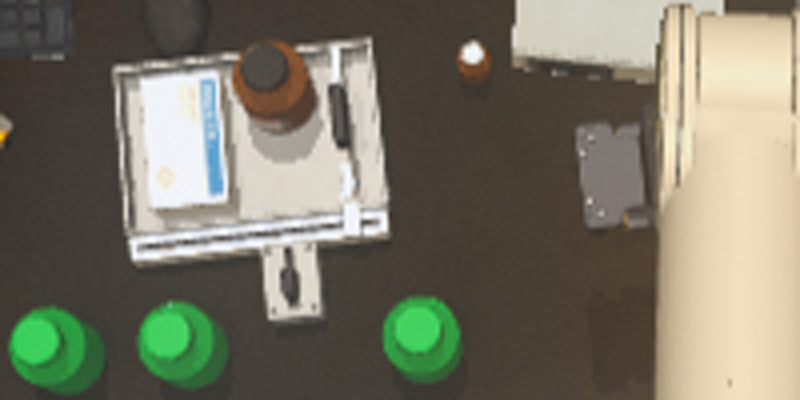

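Request:
arm_command(
  increments=[
    {"gripper": 70,"dx": 0,"dy": 0.0072,"dz": 0.02,"spin": 0},
    {"gripper": 70,"dx": 0,"dy": 0,"dz": 0.03,"spin": 0},
    {"gripper": 70,"dx": 0,"dy": 0,"dz": 0.02,"spin": 0},
    {"gripper": 70,"dx": 0,"dy": 0,"dz": 0.0115,"spin": 0},
    {"gripper": 70,"dx": 0,"dy": 0,"dz": 0,"spin": 0},
    {"gripper": 70,"dx": 0,"dy": 0,"dz": 0,"spin": 0},
    {"gripper": 28,"dx": 0,"dy": 0,"dz": 0,"spin": 0},
    {"gripper": 28,"dx": 0,"dy": 0,"dz": 0,"spin": 0},
  ],
)

```text
time: 27.8
ee_pos: [0.4837, -0.1193, 0.1183]
eef_rot: [0.999, 0.05, 0.0, 0.0]
ft_force: [0.5, -0.3, 0.2]
width: 0.0482
```

```bash
python3 -c "from h import *; st()"
```

```text
t 27.80 world [ 0.4837 -0.1193  0.1183] loc mm [-114.5 -362.9] z 118.3 yaw 5.76 F tray x,y,z 0.5 -0.3 0.2 w 0.0482
```

Run:
```python
from h import *
plan(5.8,[(.048,.342,0,0)])
```

```text
dx 0.0823 dy -0.3354 dz 0.000 spin 0.0
yaw 5.8
```

Request:
arm_command(
  increments=[
    {"gripper": 28,"dx": 0,"dy": 0,"dz": 0,"spin": 0},
    {"gripper": 28,"dx": 0,"dy": 0,"dz": 0,"spin": 0},
    {"gripper": 28,"dx": 0,"dy": 0,"dz": 0,"spin": 0},
    {"gripper": 28,"dx": 0,"dy": 0,"dz": -0.01,"spin": 0},
    {"gripper": 28,"dx": 0,"dy": 0,"dz": -0.03,"spin": 0},
    {"gripper": 28,"dx": 0,"dy": 0,"dz": -0.045,"spin": 0},
    {"gripper": 28,"dx": 0.004,"dy": -0.02,"dz": -0.035,"spin": 0},
    {"gripper": 28,"dx": 0.01,"dy": -0.04,"dz": -0.005,"spin": 0},
  ],
)

```text
time: 28.8
ee_pos: [0.4923, -0.0592, 0.2455]
eef_rot: [0.999, 0.048, 0.002, 0.001]
ft_force: [1.6, 0.6, -4.0]
width: 0.0382
```

Run:
```python
from h import *
s=st(); plan(5.8,[(.5319-s["ee_pos"][0],.2232-s["ee_pos"][1],0,0)])
```

```text
t 28.80 world [ 0.4923 -0.0592  0.2455] loc mm [ -99.9 -303.9] z 245.5 yaw 5.55 F tray x,y,z 1.7 0.5 -4.0 w 0.0382
dx 0.0679 dy -0.2769 dz 0.000 spin 0.0
yaw 5.8
```

Request:
arm_command(
  increments=[
    {"gripper": 28,"dx": 0.012,"dy": -0.048,"dz": 0,"spin": 0},
    {"gripper": 28,"dx": 0.013,"dy": -0.052,"dz": 0,"spin": 0},
    {"gripper": 28,"dx": 0.013,"dy": -0.052,"dz": 0,"spin": 0},
    {"gripper": 28,"dx": 0.012,"dy": -0.05,"dz": 0,"spin": 0},
    {"gripper": 28,"dx": 0.011,"dy": -0.044,"dz": 0,"spin": 0},
    {"gripper": 28,"dx": 0.007,"dy": -0.029,"dz": 0,"spin": 0},
    {"gripper": 28,"dx": 0,"dy": 0,"dz": 0,"spin": 0},
    {"gripper": 28,"dx": 0,"dy": 0,"dz": 0,"spin": 0},
  ],
)

```text
time: 29.8
ee_pos: [0.5315, 0.2214, 0.2427]
eef_rot: [0.999, 0.05, -0.0, 0.0]
ft_force: [-0.2, -0.6, -2.9]
width: 0.0383
```

Run:
```python
from h import *
st(); im=cams.camera("wrist")[:,:,::-1]; cv2.imwrite("pics/n.png",im)
im=cams.camera("scene")[:,:,::-1]; cv2.imwrite("pics/n_s.png",cv2.resize(im[160:360,160:440],(800,571))); st()
```

```text
t 29.80 world [0.5315 0.2214 0.2427] loc mm [-32.6 -28.8] z 242.7 yaw 5.73 F tray x,y,z -0.3 -0.6 -2.9 w 0.0383
t 29.90 world [0.5317 0.2208 0.2428] loc mm [-32.4 -29.4] z 242.8 yaw 5.66 F tray x,y,z 0.1 -0.6 -3.7 w 0.0386
```

View pics/n.png

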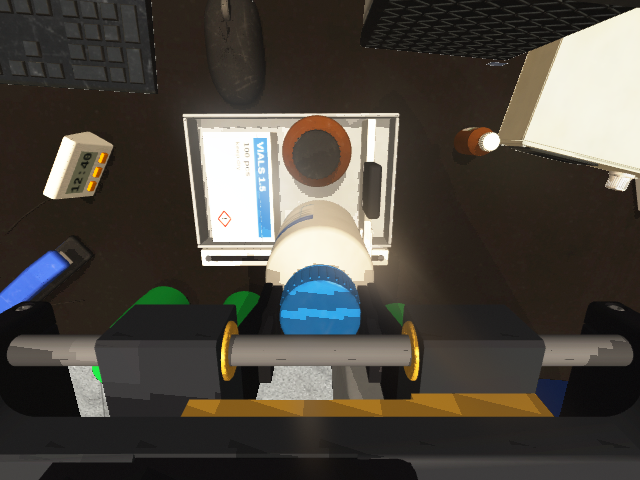

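View pics/n_s.png

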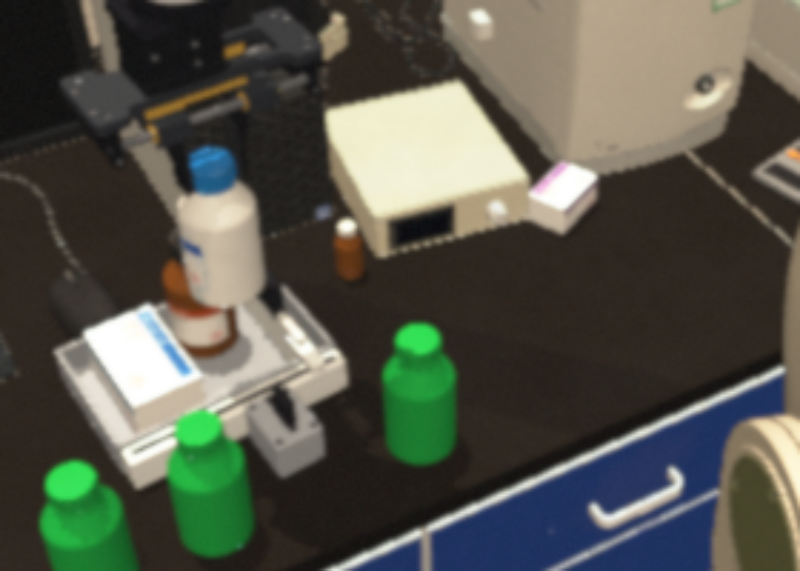

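Run:
```python
from h import *
print(loc(onz("wrist",(316.5,154),.132)))
im=cv2.imread("pics/n.png"); cv2.imwrite("pics/n_c.png",cv2.resize(im[100:260,180:410],(800,556),interpolation=cv2.INTER_CUBIC))
```

```text
[ 35.88910932 -27.05630802]
```

View pics/n_c.png

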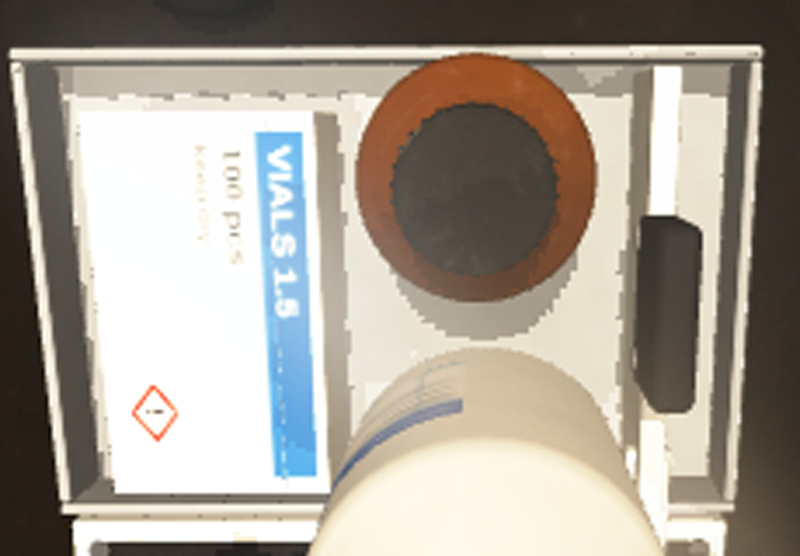

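Request:
arm_command(
  increments=[
    {"gripper": 28,"dx": 0.001,"dy": 0,"dz": 0.03,"spin": 0},
    {"gripper": 28,"dx": 0,"dy": 0,"dz": 0.035,"spin": 0},
    {"gripper": 28,"dx": 0,"dy": 0,"dz": 0.025,"spin": 0},
    {"gripper": 28,"dx": 0,"dy": 0,"dz": 0.014,"spin": 0},
    {"gripper": 28,"dx": 0,"dy": 0,"dz": 0.008,"spin": 0},
    {"gripper": 28,"dx": 0,"dy": 0,"dz": 0,"spin": 0},
    {"gripper": 28,"dx": 0,"dy": 0,"dz": 0,"spin": 0},
    {"gripper": 28,"dx": 0,"dy": 0,"dz": 0,"spin": 0},
  ],
)

```text
time: 30.9
ee_pos: [0.5328, 0.2227, 0.1315]
eef_rot: [0.999, 0.05, 0.001, -0.0]
ft_force: [0.3, 0.3, -3.2]
width: 0.0379
```

```bash
python3 -c "from h import *; st()"
```

```text
t 30.90 world [0.5328 0.2227 0.1315] loc mm [-31.2 -27.6] z 131.5 yaw 5.77 F tray x,y,z 0.3 0.3 -3.2 w 0.0379
```

Request:
arm_command(
  increments=[
    {"gripper": 28,"dx": 0,"dy": 0,"dz": 0.003,"spin": 0},
    {"gripper": 28,"dx": 0,"dy": 0,"dz": 0.002,"spin": 0},
    {"gripper": 28,"dx": 0,"dy": 0,"dz": 0.0015,"spin": 0},
    {"gripper": 28,"dx": 0,"dy": 0,"dz": 0.001,"spin": 0},
    {"gripper": 28,"dx": 0,"dy": 0,"dz": 0.0007,"spin": 0},
    {"gripper": 28,"dx": 0,"dy": 0,"dz": 0,"spin": 0},
    {"gripper": 28,"dx": 0,"dy": 0,"dz": 0,"spin": 0},
    {"gripper": 28,"dx": 0,"dy": 0,"dz": 0,"spin": 0},
  ],
)

```text
time: 31.9
ee_pos: [0.5324, 0.2224, 0.1226]
eef_rot: [0.999, 0.05, 0.0, 0.0]
ft_force: [0.1, 0.5, -2.7]
width: 0.0384
```

```bash
python3 -c "from h import *; st()"
```

```text
t 31.90 world [0.5324 0.2224 0.1226] loc mm [-31.5 -27.8] z 122.6 yaw 5.77 F tray x,y,z 0.2 0.5 -2.7 w 0.0384
```

Request:
arm_command(
  increments=[
    {"gripper": 28,"dx": 0,"dy": 0,"dz": 0.0006,"spin": 0},
    {"gripper": 28,"dx": 0,"dy": 0,"dz": 0.0006,"spin": 0},
    {"gripper": 28,"dx": 0,"dy": 0,"dz": 0.0004,"spin": 0},
    {"gripper": 28,"dx": 0,"dy": 0,"dz": 0,"spin": 0},
    {"gripper": 28,"dx": 0,"dy": 0,"dz": 0,"spin": 0},
    {"gripper": 28,"dx": 0,"dy": 0,"dz": 0,"spin": 0},
    {"gripper": 28,"dx": 0,"dy": 0,"dz": 0,"spin": 0},
    {"gripper": 28,"dx": 0,"dy": 0,"dz": 0,"spin": 0},
  ],
)

```text
time: 32.9
ee_pos: [0.5328, 0.2229, 0.122]
eef_rot: [0.999, 0.05, 0.001, -0.0]
ft_force: [-1.5, 0.2, 6.1]
width: 0.0379
```

```bash
python3 -c "from h import *; st()"
```

```text
t 32.90 world [0.5328 0.2229 0.122 ] loc mm [-31.1 -27.4] z 122.0 yaw 5.78 F tray x,y,z -1.4 0.3 6.1 w 0.0379
```

Request:
arm_command(
  increments=[
    {"gripper": 28,"dx": 0,"dy": 0,"dz": -0.0008,"spin": 0},
    {"gripper": 70,"dx": 0,"dy": 0,"dz": 0,"spin": 0},
    {"gripper": 70,"dx": 0,"dy": 0,"dz": 0,"spin": 0},
    {"gripper": 70,"dx": 0,"dy": 0,"dz": 0,"spin": 0},
    {"gripper": 70,"dx": 0,"dy": 0,"dz": -0.01,"spin": 0},
    {"gripper": 70,"dx": 0,"dy": 0,"dz": -0.03,"spin": 0},
    {"gripper": 0,"dx": 0.01,"dy": 0.026,"dz": -0.02,"spin": 0},
    {"gripper": 0,"dx": 0.021,"dy": 0.05,"dz": 0,"spin": 0},
  ],
)

```text
time: 33.9
ee_pos: [0.5714, 0.1521, 0.1848]
eef_rot: [0.999, 0.053, 0.002, -0.001]
ft_force: [1.1, -1.5, -1.8]
width: 0.0483
```

Request:
arm_command(
  increments=[
    {"gripper": 0,"dx": 0,"dy": 0,"dz": 0,"spin": 0},
    {"gripper": 0,"dx": 0,"dy": 0,"dz": 0,"spin": 0},
    {"gripper": 0,"dx": 0,"dy": 0,"dz": 0,"spin": 0},
    {"gripper": 0,"dx": 0,"dy": 0,"dz": 0.03,"spin": 0},
    {"gripper": 0,"dx": 0,"dy": 0,"dz": 0.03,"spin": 0},
    {"gripper": 0,"dx": 0,"dy": 0,"dz": 0,"spin": 0},
    {"gripper": 0,"dx": 0,"dy": 0,"dz": 0,"spin": 0},
    {"gripper": 0,"dx": 0,"dy": 0,"dz": 0,"spin": 0},
  ],
)

```text
time: 34.9
ee_pos: [0.5715, 0.1505, 0.1232]
eef_rot: [0.999, 0.05, 0.001, -0.0]
ft_force: [0.6, 0.9, -0.7]
width: 0.0005
```

Run:
```python
from h import *
st(); im=cams.camera("wrist")[:,:,::-1]; cv2.imwrite("pics/p.png",im)
im=cams.camera("scene")[:,:,::-1]; cv2.imwrite("pics/p_s.png",cv2.resize(im[160:360,160:440],(800,571))); st()
```

```text
t 34.90 world [0.5715 0.1505 0.1232] loc mm [ 1.000e-01 -1.034e+02] z 123.2 yaw 5.78 F tray x,y,z 0.7 0.8 -0.7 w 0.0005
t 35.00 world [0.5713 0.1502 0.1228] loc mm [-1.000e-01 -1.037e+02] z 122.8 yaw 5.77 F tray x,y,z 0.1 0.3 -0.2 w 0.0007
```

View pics/p.png

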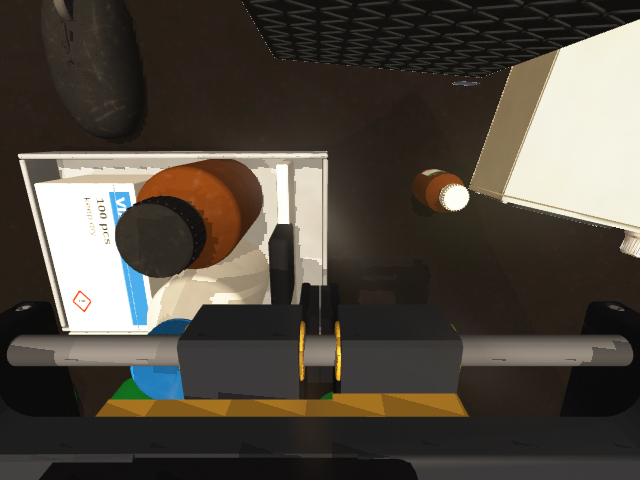

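View pics/p_s.png

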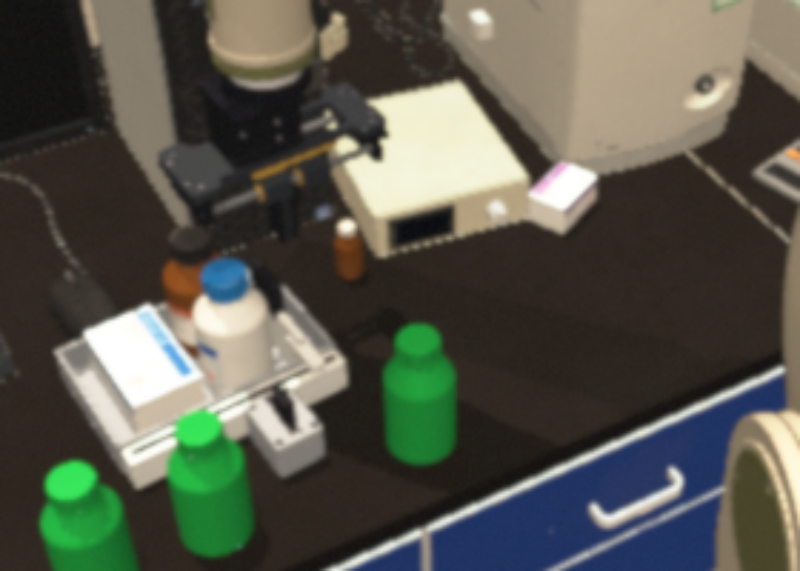

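Request:
arm_command(
  increments=[
    {"gripper": 0,"dx": 0,"dy": 0,"dz": 0.03,"spin": 0},
    {"gripper": 0,"dx": 0,"dy": 0,"dz": 0.014,"spin": 0},
    {"gripper": 0,"dx": 0,"dy": -0.006,"dz": 0,"spin": 0},
    {"gripper": 0,"dx": 0,"dy": -0.005,"dz": 0,"spin": 0},
    {"gripper": 0,"dx": 0,"dy": -0.005,"dz": 0,"spin": 0},
    {"gripper": 0,"dx": 0,"dy": -0.005,"dz": 0,"spin": 0},
    {"gripper": 0,"dx": 0,"dy": -0.005,"dz": 0,"spin": 0},
    {"gripper": 0,"dx": 0,"dy": -0.005,"dz": 0,"spin": 0},
  ],
)

```text
time: 36.0
ee_pos: [0.5683, 0.1802, 0.0781]
eef_rot: [0.999, 0.05, 0.0, 0.001]
ft_force: [0.3, -6.6, 4.3]
width: 0.0003
```

```bash
python3 -c "from h import *; st()"
```

```text
t 36.00 world [0.5683 0.1802 0.0781] loc mm [ -0.2 -73.5] z 78.1 yaw 5.72 F tray x,y,z -0.4 -6.6 4.3 w 0.0003
```

Request:
arm_command(
  increments=[
    {"gripper": 0,"dx": 0,"dy": -0.003,"dz": 0,"spin": 0},
    {"gripper": 0,"dx": 0,"dy": -0.003,"dz": 0,"spin": 0},
    {"gripper": 0,"dx": 0,"dy": -0.003,"dz": 0,"spin": 0},
    {"gripper": 0,"dx": 0,"dy": -0.003,"dz": 0,"spin": 0},
    {"gripper": 0,"dx": 0,"dy": -0.003,"dz": 0,"spin": 0},
    {"gripper": 0,"dx": 0,"dy": -0.003,"dz": 0,"spin": 0},
    {"gripper": 0,"dx": 0,"dy": -0.003,"dz": 0,"spin": 0},
    {"gripper": 0,"dx": 0,"dy": 0,"dz": 0,"spin": 0},
  ],
)

```text
time: 37.0
ee_pos: [0.5661, 0.2011, 0.078]
eef_rot: [0.999, 0.05, 0.0, 0.001]
ft_force: [-0.0, -5.3, 4.2]
width: 0.0002
```

Run:
```python
from h import *
st(); im=cams.camera("scene")[:,:,::-1]; cv2.imwrite("pics/q_s.png",cv2.resize(im[160:360,160:440],(800,571)))
im=cams.camera("wrist")[:,:,::-1]; cv2.imwrite("pics/q.png",im)
```

```text
t 37.00 world [0.5661 0.2011 0.078 ] loc mm [ -0.2 -52.4] z 78.0 yaw 5.73 F tray x,y,z -0.6 -5.3 4.2 w 0.0002
```

View pics/q_s.png

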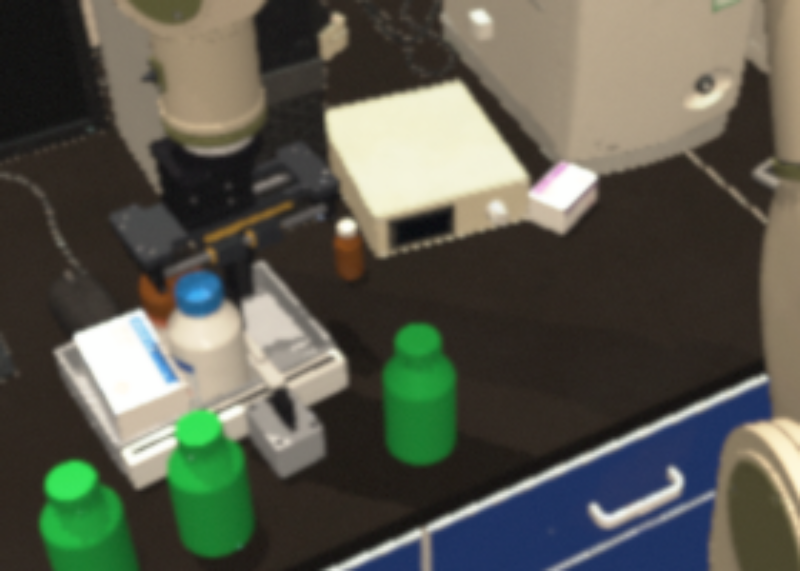

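View pics/q.png

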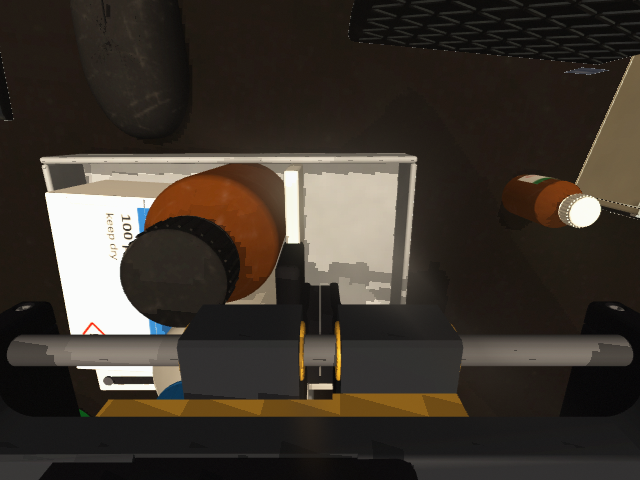

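Request:
arm_command(
  increments=[
    {"gripper": 0,"dx": 0,"dy": -0.002,"dz": 0,"spin": 0},
    {"gripper": 0,"dx": 0,"dy": -0.0015,"dz": 0,"spin": 0},
    {"gripper": 0,"dx": 0,"dy": -0.0015,"dz": 0,"spin": 0},
    {"gripper": 0,"dx": 0,"dy": -0.001,"dz": 0,"spin": 0},
    {"gripper": 0,"dx": 0,"dy": -0.001,"dz": 0,"spin": 0},
    {"gripper": 0,"dx": 0,"dy": -0.001,"dz": 0,"spin": 0},
    {"gripper": 0,"dx": 0,"dy": 0,"dz": 0,"spin": 0},
    {"gripper": 0,"dx": 0,"dy": 0,"dz": 0,"spin": 0},
  ],
)

```text
time: 38.1
ee_pos: [0.5654, 0.2077, 0.078]
eef_rot: [0.999, 0.049, 0.0, 0.001]
ft_force: [-0.0, -8.1, 6.3]
width: 0.0006
```

```bash
python3 -c "from h import *; st()"
```

```text
t 38.10 world [0.5654 0.2077 0.078 ] loc mm [ -0.2 -45.8] z 78.0 yaw 5.67 F tray x,y,z -0.8 -8.0 6.3 w 0.0006
```

Request:
arm_command(
  increments=[
    {"gripper": 0,"dx": 0,"dy": -0.001,"dz": 0,"spin": 0},
    {"gripper": 0,"dx": 0,"dy": -0.001,"dz": 0,"spin": 0},
    {"gripper": 0,"dx": 0,"dy": -0.001,"dz": 0,"spin": 0},
    {"gripper": 0,"dx": 0,"dy": 0,"dz": 0,"spin": 0},
    {"gripper": 0,"dx": 0,"dy": 0,"dz": 0,"spin": 0},
    {"gripper": 0,"dx": 0,"dy": 0,"dz": 0,"spin": 0},
    {"gripper": 0,"dx": 0,"dy": 0,"dz": 0,"spin": 0},
    {"gripper": 0,"dx": 0,"dy": 0,"dz": 0,"spin": 0},
  ],
)

```text
time: 39.1
ee_pos: [0.5655, 0.2081, 0.078]
eef_rot: [0.999, 0.048, -0.0, 0.003]
ft_force: [-2.8, -17.4, 10.6]
width: 0.0005
```

```bash
python3 -c "from h import *; st()"
```

```text
t 39.10 world [0.5655 0.2081 0.078 ] loc mm [ -0.1 -45.4] z 78.0 yaw 5.56 F tray x,y,z -4.5 -17.0 10.6 w 0.0005
```

Request:
arm_command(
  increments=[
    {"gripper": 0,"dx": 0,"dy": -0.001,"dz": 0,"spin": 0},
    {"gripper": 0,"dx": 0,"dy": -0.0005,"dz": 0,"spin": 0},
    {"gripper": 0,"dx": 0,"dy": 0,"dz": 0,"spin": 0},
    {"gripper": 0,"dx": 0,"dy": 0,"dz": 0,"spin": 0},
    {"gripper": 0,"dx": 0,"dy": 0,"dz": 0,"spin": 0},
    {"gripper": 0,"dx": 0,"dy": 0,"dz": 0,"spin": 0},
    {"gripper": 0,"dx": 0,"dy": 0,"dz": 0,"spin": 0},
    {"gripper": 0,"dx": 0,"dy": 0,"dz": 0,"spin": 0},
  ],
)

```text
time: 40.1
ee_pos: [0.5655, 0.2082, 0.0779]
eef_rot: [0.999, 0.048, -0.0, 0.004]
ft_force: [-3.6, -21.0, 14.0]
width: 0.0005
```

```bash
python3 -c "from h import *; st()"
```

```text
t 40.10 world [0.5655 0.2082 0.0779] loc mm [ -0.1 -45.3] z 77.9 yaw 5.50 F tray x,y,z -5.7 -20.5 14.0 w 0.0005
```

Request:
arm_command(
  increments=[
    {"gripper": 0,"dx": 0,"dy": 0.006,"dz": 0,"spin": 0},
    {"gripper": 0,"dx": 0,"dy": 0.012,"dz": 0,"spin": 0},
    {"gripper": 0,"dx": 0,"dy": 0,"dz": -0.04,"spin": 0},
    {"gripper": 0,"dx": -0.01,"dy": 0,"dz": -0.05,"spin": 0},
    {"gripper": 0,"dx": -0.03,"dy": -0.03,"dz": -0.045,"spin": 0},
    {"gripper": 0,"dx": -0.03,"dy": -0.04,"dz": -0.03,"spin": 0},
    {"gripper": 0,"dx": -0.02,"dy": -0.02,"dz": -0.02,"spin": 0},
    {"gripper": 0,"dx": 0,"dy": 0,"dz": 0,"spin": 0},
  ],
)

```text
time: 41.1
ee_pos: [0.4665, 0.2787, 0.2642]
eef_rot: [0.999, 0.052, 0.001, -0.0]
ft_force: [0.8, -0.3, -0.4]
width: 0.0003
```

Run:
```python
from h import *
import pickle
st(); i=cams.camera_info("wrist");im=cams.camera("wrist")[:,:,::-1]; cv2.imwrite("pics/r.png",im); pickle.dump(i,open("r.pkl","wb"))
im=cams.camera("scene")[:,:,::-1]; cv2.imwrite("pics/r_s.png",im)
```

```text
t 41.10 world [0.4665 0.2787 0.2642] loc mm [-91.5  34.9] z 264.2 yaw 5.98 F tray x,y,z 0.7 -0.4 -0.4 w 0.0003
```

View pics/r.png

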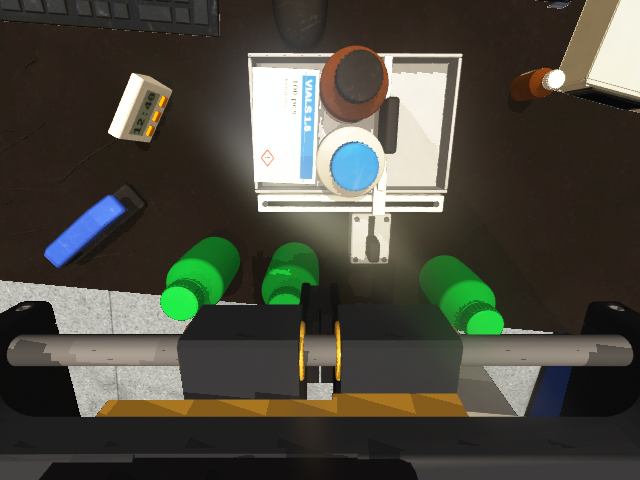

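View pics/r_s.png

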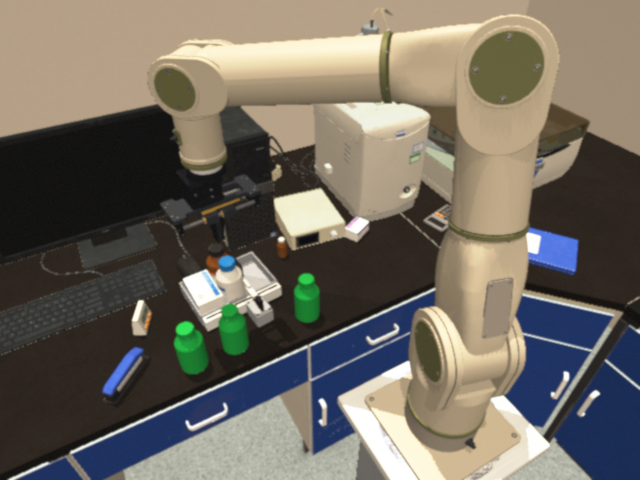

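Run:
```python
from h import *
im=cv2.imread("pics/r.png"); cv2.imwrite("pics/r_c.png",cv2.resize(im[40:220,240:470],(767,600),interpolation=cv2.INTER_CUBIC))
```

```text
(no output)
```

View pics/r_c.png

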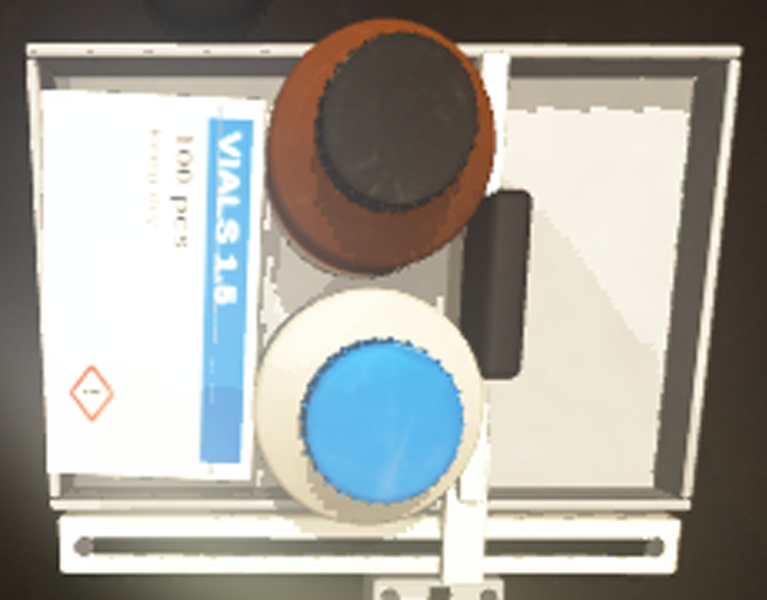

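Run:
```python
from h import *
import pickle
i=pickle.load(open("r.pkl","rb")); s=600/180
f=lambda u,v,z:loc(onz("wrist",(240+u/s-.35,40+v/s-.35),z,i)).round(1)
print("carton",[f(u,v,.059) for u,v in [(42,90),(267,98),(250,480),(48,472)]])
print("rim",[f(u,v,.036) for u,v in [(27,45),(742,47),(690,510),(52,505)]])
print("tab",[f(u,v,.092) for u,v in [(497,190),(532,193),(521,378),(483,378)]])
print("plate top",[f(u,v,.056) for u,v in [(485,56),(510,56)]])
print("caps",f(401,122,.132),f(383,420,.139))
```

```text
carton [array([ 53.7, 100.3]), array([51.7, 35.4]), array([-58.1,  40.6]), array([-55.7, 104.6])]
rim [array([ 70. , 108.3]), array([  69.8, -108.7]), array([ -71. , -108.6]), array([-69.7, 108.2])]
tab [array([ 23.9, -26.5]), array([ 23.2, -36. ]), array([-25. , -36.3]), array([-25. , -25.6])]
plate top [array([ 63.3, -27.5]), array([ 63.3, -34.7])]
caps [34.6  4.1] [-32.8   6.8]
```

Run:
```python
from bench import job
from h import *
st(); print(job.close_job())
```

```text
t 41.20 world [0.4682 0.2757 0.2621] loc mm [-90.1  31.6] z 262.1 yaw 5.71 F tray x,y,z 0.8 -0.7 -0.7 w 0.0005
the job is handed in; nothing more can be done
None
```

The two bottles and the larger carton are packed upright on the tray floor, the divider is closed up against them, and the job was handed in at 41 s.

**What I did:**
- **Divider and catch:** I tried the divider first and it stopped hard at the catch, where I was pushing with about 50 N at the fingertips. I slid the fin fully out and drew the divider back to about 0.085 m.
- **Packing:** The carton went at the end wall, then the brown bottle, then the white one. I lowered both bottles until the wrist force showed contact and only then let go.
- **Closing:** I pushed the divider shut until it would not move further at about 20 N.

**Last checks (final wrist and scene pictures):**
- **Position:** All three stand upright in the bay. The other bench items in view looked unmoved by eye; I did not measure them.
- **Snugness:** The bay measures about 132 mm by camera, against the nominal 131 mm. The grip tab seems to meet the white bottle about 1 mm ahead of the divider plate.
- **Not perfect:** The carton sits skewed by about 2°. One corner touches the end wall, and the other end is about 4 mm off it. By my measurements both bottles are in contact between the carton and the divider. I left it that way: straightening the carton would only have given the slimmer brown bottle about 4 mm of play.
- **Disagreement:** Judging the bay from where the fingers stopped gives about 133 mm. I relied on the camera value, because the finger offset came only from the approximate position of the stop.

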